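# Clamp the pencil sharpener and hold its spring carriage open at the mark

## Robot

A 6-joint arm with a two-finger parallel gripper is mounted at the origin on the work surface. World frame = base frame: x ahead of the robot, y to its left, z up, the work surface at z = 0. Lengths are in mm, angles in degrees, forces in N, time in s.
With the tool pointing down it reaches from about 300 to 850 mm from the base axis. Payload 4.2 kg.
Tool frame: the origin (TCP) lies midway between the tips of the shut fingers; the grasp point (between the pads) lies 19 mm behind it (env.tcp_to_grasp is the distance from the TCP to the grasp point, in mm); z points along the fingers, x is the direction in which the jaws open and shut, and the axes are right-handed (so a half turn about z gives the same grasp; the last joint's range is limited). The gripper opens to 91 mm and grips with 3 to 60 N. Pads are 32 mm wide; open, the fingers measure 118 mm over their backs; the gripper's body (76 mm by 178 mm) begins 60 mm behind the grasp point.
Start: joints at [-72.135, 18.312, 89.639, -0, 72.044, -1.146], TCP at [187.307, -543.654, 213.976] pointing down, gripper open.
Joint ranges: [-177.97, 177.97], [-48.28, 115.42], [12.27, 149.76], [-77.06, 257.06], [2.81, 150.46], [-146.56, 146.56]. Speed limits (degrees/s): [147.25, 147.25, 180, 180, 180, 180].

## Interface

Orientations are given as [roll, pitch, yaw] about the fixed x, y, z axes, in that order (R = Rz(yaw) Ry(pitch) Rx(roll)).
In Python, from workcell import env gives the robot as it stands.
- The arm moves only by the tool drive_tool, never from a script. Its argument "motion" is a list of rows, each a list of 2 entries, a list of its own where there are three numbers: the shift along the world's x, y, z in m, then the turn, a rotation vector about the world's x, y, z in rad. In form: [[[dx, dy, dz], [wx, wy, wz]], ...]. A call has exactly 10 rows; each row shifts and turns the commanded pose from where the row before left it; what a row does not reach is not made up. A row lasts 1/12 s, in which the tool goes at most 41.7 mm and 7.16 degrees, less where a joint would pass 70% of its speed; a pose out of reach is approached as far as the arm can. A call is refused whole if a number of a shift passes 0.0417 or a number of a turn 0.125, either way. A call with a gripper value outside its range is refused whole. "claw" is the opening, from 0 (shut) to 1 (fully open), set as the call begins (left out, the last holds). The fingers move at their own pace and stop on an object; "force" is the grip in N (left out, the last holds). Time passes only in rows, so rows that do not move let the fingers close, or fill a call up. It gives the time, the measured TCP pose, the force and the opening at its end, in the units of the state.
- env.state(): the state, without advancing time (a new reading comes with each control period).
- env.grab_frame(name): name is "scene" or "top" or "wrist"; returns the picture (384x512x3 uint8, red, green, blue); there is no depth.
- env.camera_params(name): a dict with "fov_y" (degrees; the focal length in pixels is half the picture's height over the tangent of half this angle, whatever the lens; pixels are square), "cx", "cy" (the principal point, pixels), "k1" (the pictures are not rectified: a ray, as slopes to the right and down, at radius r is drawn at 1 + k1 r^2 times it, then the intrinsics apply), "pose" (4x4, takes a point from camera to world coordinates). Camera axes: x right, y down, z forward; pixel columns grow to the right and rows downward; lengths in mm; the calibration is good to about 2 mm. A picture is of the moment at which its call begins: read the wrist's pose just before it. camera_params takes no time and is no camera call; for the wrist camera it gives the pose at the moment of the call.
- env.job_done(): hands the job in, once; it reports no verdict.
The state is a dict: "time_s": time; "qpos": joint angles; "qvel": joint speeds; "effort": joint torques, N m; "ee_pos": TCP position; "ee_rot": TCP orientation; "force": force on the tool from outside, world axes, zero at the start; "torque": the same for the moment, N m; "gripper_width": finger opening in mm.
Only numpy, scipy, OpenCV 4.12 (cv2) and the standard library are available. Lean on these libraries where they do the work, as an engineer would, in place of code of your own. Each camera call takes 0.05 s, during which the arm holds its last target.

## Task

Turn the red clamp's crank clockwise until its rubber foot presses firmly on the rear foot plate of the blue pencil sharpener and leave it clamped, then take the orange post on the sharpener's sprung front carriage and pull it straight out until the yellow pointer stands over the red band, so that a pencil can be slipped in. Finish while still holding the carriage there: do not let go, it springs back. The sharpener must not slide on the counter, and leave the other things where they are.

Things in the scene. Friction and masses are not known exactly. Their poses are not given: they have to be found in the camera images.
- sharpener: Blue pencil sharpener, loose, 0.65 to 1.05 kg; it may slide if pulled while unclamped. Origin: on the counter under the centre of its 80 x 80 mm housing (top at 102 mm); +x to its rear (the clamp), -x to its front, z up. Black base plate 12 mm thick, x -105 to +85 mm, y +-45 mm; the clamp's foot lands on its rear part, x 40 to 85. White strip with red band at y = -52, front.
- carriage (a joint): Travel in m of the sharpener's grey front carriage: 0 at rest against the housing, growing as it is pulled out along the sharpener's -x, up to 0.045. A spring draws it back: about 3.6 N at 0, growing by 1.2 N per cm. Grey face plate 80 mm wide; a tongue at its left foot carries the orange post.
- carriage_grip (a point): Grip point on the carriage's orange upright post: 16 x 16 mm, sides along the sharpener's x and y, top 77 mm above the counter, this point on its axis at 55 mm (at rest 92 mm ahead of the sharpener's origin, 22 mm to its +y). Tongue below it: top at 24 mm; 34 mm free between post and face plate. Taken from above.
- pointer (a point): The yellow pointer, a 2 mm wide fin at the right (-y) foot of the face plate, 20 mm above the counter, moving with the carriage over the white strip. With the carriage at rest it is 46.5 mm ahead of the sharpener's origin.
- mark (a point): Centre of the red band, 8 mm wide along the pull direction, on the white strip, 14 mm above the counter; fixed to the sharpener, 16 to 36 mm in front of the pointer's rest position. Its axes are those of the sharpener.
- crank (a joint): Crank angle in rad, growing clockwise seen from above; starts at 0.5 to 3.5, stops at 14. Each rad lowers the foot 1.27 mm; the foot meets the sharpener's plate at about 8.7 rad and each further rad presses some newtons more (11 to 12 rad is firm). It stays where left; about 2 N at the knob turns it, and it gets hardly stiffer as the foot presses.
- crank_axis (a point): Point on the crank's vertical axis, 140 mm above the counter, at the height to grip the knob. The red clamp is screwed to the counter behind the sharpener, its column on the far side from it; nothing of it stands above 122 mm but the knob.
- knob_grip (a point): Middle of the crank's black upright knob: 18 mm thick, 36 mm high, 123 to 159 mm above the counter, this point at 141 mm, 35 mm from the crank axis. It spins freely on the crank arm, so the gripper need not turn as it goes round, and it keeps its height. The crank arm below it has its top at 122 mm.
- foot: The clamp's foot: a 24 mm rubber-faced disc on a 10 mm steel rod, on the crank axis. Origin: centre of its underside; it only moves up and down. The sharpener's plate is at 12 mm height.
- pencil_case: Blue closed pencil case 206 x 91 x 46 mm, bystander, origin under its centre.
- pen_cup: Steel pen cup 76 mm across, 100 mm high, bystander, origin under its centre.
- mug: Green ceramic mug 80 mm across, 90 mm high, handle at its +y, bystander, origin under its centre.
- highlighter_1: Yellow highlighter 120 x 18 x 15 mm lying on the left, bystander, origin under its middle.
- highlighter_2: Yellow highlighter like the other, lying on the right, bystander.
- stapler: White stapler 140 x 36 x 60 mm, bystander, origin under its centre.
Mind the look-alikes: they are no part of the job. Leave any green look-alike of the sharpener alone.

How it is judged (in metres and radians):
On the way, in this order (a step that is already met when the one before it is completed fails the run):
1. the crank has brought the clamp's foot down firmly on the sharpener's rear plate (contact force between foot and sharpener above 8 N), for 0.2 s.
2. the carriage is pulled out until the pointer is over the red band and is held there by the fingers (x of pointer in the frame of mark between -0.004 and 0.004 m and contact force between sharpener and the fingers above 3 N and contact force between foot and sharpener above 8 N), for 0.3 s.
At the end, for the whole second after the job is handed in: The gripper still holds the carriage at rest (finger contact over 3 N), pointer within 4 mm of the red band's centre; the foot presses the sharpener with over 8 N; sharpener flat and shifted under 10 mm; no bystander touches it or has moved 30 mm (all of step 2 and value of joint carriage above 0.01 m and velocity of joint carriage between -0.01 and 0.01 m/s and distance of sharpener from where it was at the start of the episode below 0.01 m and angle between sharpener's own z axis and vertical below 0.05 rad and contact force between sharpener and pencil_case below 0.5 N and contact force between sharpener and pen_cup below 0.5 N and contact force between sharpener and mug below 0.5 N and contact force between sharpener and highlighter_1 below 0.5 N and contact force between sharpener and highlighter_2 below 0.5 N and contact force between sharpener and stapler below 0.5 N and distance of each of pencil_case, pen_cup, mug, highlighter_1, highlighter_2, stapler from where it was at the start of the episode below 0.03 m); the arm keeps its last pose, push and grip.
It fails at once if the sharpener slides more than 10 mm on the counter (distance of sharpener from where it was at the start of the episode above 0.01 m).
It fails at once if a bystander is knocked more than 30 mm from its place (distance of any of pencil_case, pen_cup, mug, highlighter_1, highlighter_2, stapler from where it was at the start of the episode above 0.03 m).
It also fails if it takes over 58 s, if anything falls off the work surface, if the arm or the gripper's body presses on something with over 40 N, if the wrist force passes 120 N, or if a joint passes its speed limit or range.

## Working session

There is one attempt and no reset: what is moved stays moved. The work goes in short steps, Python scripts to look and compute and a tool call to move; the robot and the scene stay as the last step left them, time stands still between calls to the robot, and variables do not carry over. Pictures are saved under pics/ and viewed, and the job is handed in when it is done.

Besides the shell and the picture viewer there is one more tool, called as name([rows], argument=value, ...), one row to a line, values as JSON. drive_tool: Moves the arm, as the interface text tells. Its arguments: {"type":"object","properties":{"motion":{"type":"array","items":{"type":"array"}},"claw":{"type":"number"},"force":{"type":"number"}},"required":["motion"]}

```bash
mkdir -p pics; ls
python3 - <<'E'
from workcell import env
import cv2
for n in ("scene","top","wrist"):
    p=env.camera_params(n); print(n,p)
    f=env.grab_frame(n); cv2.imwrite(f"pics/{n}0.png",f[:,:,::-1])
print(env.state())
E
```

```text
pics
scene {'fov_y': 48.841081929123185, 'cx': 257.3813199313476, 'cy': 191.00923711546886, 'k1': -0.088104477190555, 'pose': array([[ 3.75329264e-01,  6.14767062e-01, -6.93678170e-01,
         1.22397940e+03],
       [ 9.26774156e-01, -2.36997434e-01,  2.91413590e-01,
        -3.08603303e+02],
       [ 1.47515303e-02, -7.52259049e-01, -6.58702297e-01,
         8.23982241e+02],
       [ 0.00000000e+00,  0.00000000e+00,  0.00000000e+00,
         1.00000000e+00]])}
top {'fov_y': 51.530085389461824, 'cx': 258.15691936859326, 'cy': 194.67597869506199, 'k1': -0.0230396127778729, 'pose': array([[ 1.97892021e-02, -9.77230397e-01,  2.11256097e-01,
         2.50228651e+02],
       [-9.99794203e-01, -1.83985304e-02,  8.54662351e-03,
        -7.77892955e+00],
       [-4.46521857e-03, -2.11381752e-01, -9.77393379e-01,
         1.12240055e+03],
       [ 0.00000000e+00,  0.00000000e+00,  0.00000000e+00,
         1.00000000e+00]])}
wrist {'fov_y': 61.9867379754793, 'cx': 256.85638056854776, 'cy': 186.5742214896178, 'k1': -0.08003027660998324, 'pose': array([[ 3.25674504e-01, -9.05693028e-01, -2.713
[... 251 characters left out ...]
.00000000e+00,
         1.00000000e+00]])}
{'time_s': 0.15, 'qpos': array([-7.21371049e+01,  1.83424123e+01,  8.96892449e+01,  1.56703928e-04,
        7.20439882e+01, -1.14525343e+00]), 'qvel': array([-0.06039689, -0.11067204, -0.21357951,  0.00883369, -0.04117116,
        0.01674824]), 'effort': array([-5.76596904e-04, -4.12775588e+01, -2.32155937e+01,  7.25373323e-02,
        4.32945834e-02, -8.56413521e-05]), 'ee_pos': array([ 187.17252081, -543.2891266 ,  213.32907548]), 'ee_rot': array([-1.79998339e+02,  7.56272934e-02, -7.09918988e+01]), 'force': array([-0.14932261, -0.48677749,  0.20542198]), 'torque': array([-0.031553  ,  0.01350934,  0.02047889]), 'gripper_width': 91.29333772999749}
```

View pics/scene0.png

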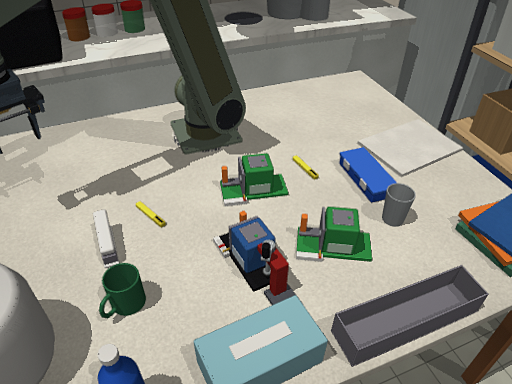

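View pics/top0.png

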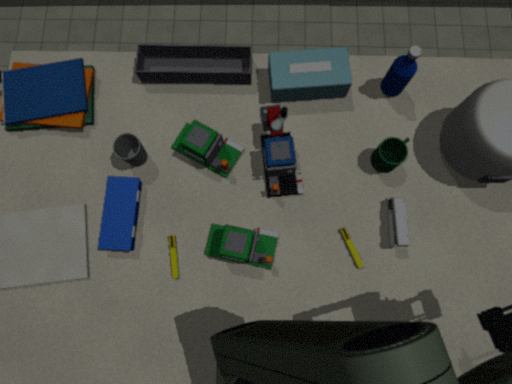

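View pics/wrist0.png

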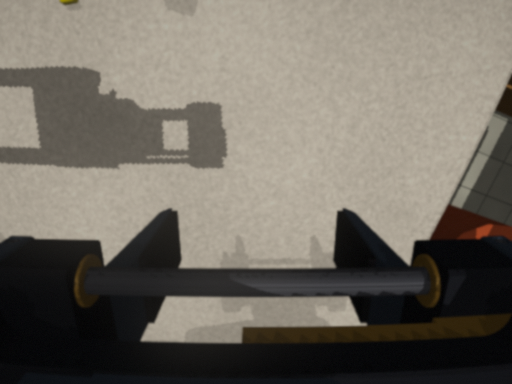

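The scene view shows the blue sharpener at about (250,242) with the red clamp at (275,270). In the top view the sharpener is at (281,152), the clamp at (275,120) and the orange post at (275,187). Two green look-alikes stand nearby.

```bash
cat > h.py <<'E'
import numpy as np, cv2
from workcell import env
def K(p,h=384):
    f=h/2/np.tan(np.radians(p['fov_y']/2)); return f
def ray(p,uv):
    f=K(p); d=np.array([(uv[0]-p['cx'])/f,(uv[1]-p['cy'])/f]); 
    rd=np.linalg.norm(d); r=rd
    for _ in range(30): r=rd/(1+p['k1']*r*r)
    d=d*(r/rd if rd>0 else 1)
    T=np.array(p['pose']); v=T[:3,:3]@np.array([d[0],d[1],1]); return T[:3,3],v/np.linalg.norm(v)
def plane(p,uv,z):
    o,v=ray(p,uv); return o+v*(z-o[2])/v[2]
def tri(p1,a,p2,b):
    o1,v1=ray(p1,a);o2,v2=ray(p2,b)
    s=np.linalg.lstsq(np.c_[v1,-v2],o2-o1,rcond=None)[0]
    x,y=o1+s[0]*v1,o2+s[1]*v2
    return (x+y)/2,np.linalg.norm(x-y)
def proj(p,X):
    T=np.linalg.inv(np.array(p['pose'])); c=T[:3,:3]@np.array(X)+T[:3,3]
    d=c[:2]/c[2]; r2=d@d; d=d*(1+p['k1']*r2); return d*K(p)+[p['cx'],p['cy']]
def crop(src,dst,x0,y0,x1,y1,s):
    im=cv2.imread(src)[y0:y1,x0:x1]; im=cv2.resize(im,None,fx=s,fy=s,interpolation=cv2.INTER_CUBIC); cv2.imwrite(dst,im)
def blobs(im,lo,hi,roi=None,amin=4):
    # im RGB, hsv range
    h=cv2.cvtColor(im,cv2.COLOR_RGB2HSV); m=cv2.inRange(h,np.array(lo),np.array(hi))
    if roi: 
        k=np.zeros_like(m);k[roi[1]:roi[3],roi[0]:roi[2]]=255;m&=k
    n,l,st,c=cv2.connectedComponentsWithStats(m)
    return [(c[i].round(1).tolist(),st[i].tolist()) for i in range(1,n) if st[i][4]>=amin]
E
python3 - <<'E'
from h import *
crop('pics/top0.png','pics/topc.png',240,90,320,210,5)
crop('pics/scene0.png','pics/scenec.png',200,200,310,310,5)
E
```

```text
(no output)
```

View pics/topc.png

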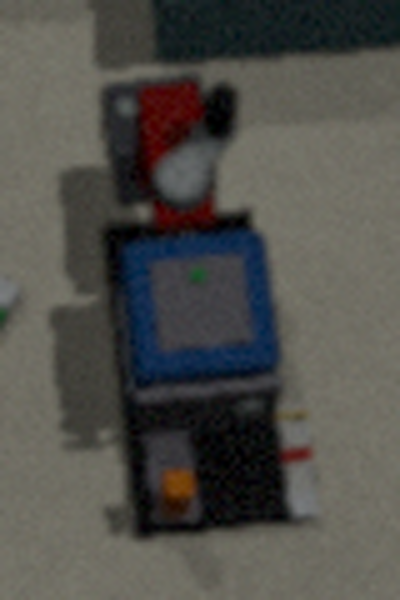

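View pics/scenec.png

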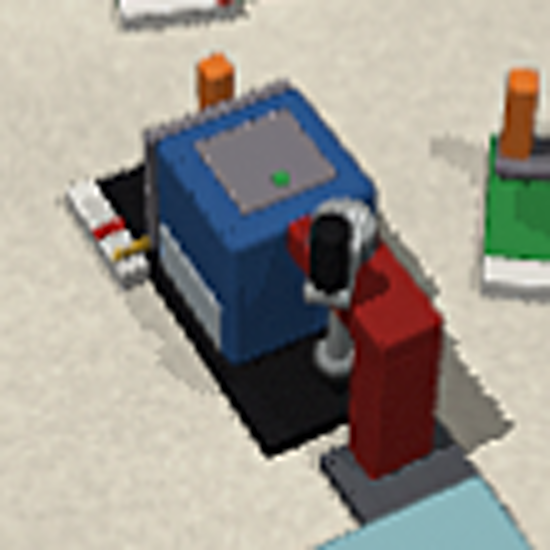

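Run:
```python
from h import *
pt=env.camera_params('top');ps=env.camera_params('scene')
T=lambda x,y:((x+.5)/5-.5+240,(y+.5)/5-.5+90)
S=lambda x,y:((x+.5)/5-.5+200,(y+.5)/5-.5+200)
for n,a,b in [('knobtop',T(222,99),S(333,222)),('posttop',T(179,477),S(216,65)),('greenbtn',T(198,274),S(282,180)),('redband',T(298,455),S(106,230)),('pointer',T(292,414),S(135,247)),('crankhub',T(183,178),S(352,215))]:
    print(n,*[np.round(v,1) for v in tri(pt,a,ps,b)])
print('post@77',plane(pt,T(179,477),77),plane(ps,S(216,65),77))
print('knob@159',plane(pt,T(222,99),159),plane(ps,S(333,222),159))
print('housing top corners@102')
for q in [(125,238),(262,233),(277,370),(135,383)]: print(plane(pt,T(*q),102).round(1))
for q in [(158,150),(290,85),(375,190),(235,245)]: print('s',plane(ps,S(*q),102).round(1))
print('base corners@12')
for q in [(140,533),(108,228),(250,213)]: print(plane(pt,T(*q),12).round(1))
for q in [(268,455)]: print('s',plane(ps,S(*q),12).round(1))
print('band@14',plane(pt,T(298,455),14),plane(ps,S(106,230),14)); print('ptr@20',plane(pt,T(292,414),20),plane(ps,S(135,247),20))
```

```text
knobtop [686.6 -61.3 159.6] 1.5
posttop [503.2 -44.6  79.3] 0.0
greenbtn [609.9 -52.4 104.6] 0.9
redband [ 533.1 -115.4   14.7] 0.8
pointer [ 555.6 -109.4   23.2] 3.0
crankhub [657.3 -40.9 124.9] 5.4
post@77 [503.81125121 -44.70223652  77.        ] [500.99097548 -43.76689084  77.        ]
knob@159 [686.58700874 -62.0636352  159.        ] [686.29533879 -60.35890076 159.        ]
housing top corners@102
[630.5 -13.2 102. ]
[634.7 -87.4 102. ]
[557.5 -95.5 102. ]
[548.9 -19.8 102. ]
s [569.  -98.1 102. ]
s [551.2 -24.1 102. ]
s [629.2 -13.4 102. ]
s [636.9 -85.5 102. ]
base corners@12
[486.3 -25.1  12. ]
[670.1  -3.5  12. ]
[681.  -87.3  12. ]
s [688.5 -89.2  12. ]
band@14 [ 533.37648282 -115.13478012   14.        ] [ 532.31596544 -115.64926484   14.        ]
ptr@20 [ 556.04741962 -111.16445593   20.        ] [ 553.3630243 -107.1398118   20.       ]
```

Triangulated heights agree with the text: knob top 159.6 (159), post top 79 (77) and band 14.7 (14). Next I'll bring the wrist camera over the scene.

drive_tool([
  [[0.0138,0.0164,0.004],[0,0,0.097]],
  [[0.0138,0.0164,0.004],[0,0,0.097]],
  [[0.0138,0.0164,0.004],[0,0,0.097]],
  [[0.0138,0.0164,0.004],[0,0,0.097]],
  [[0.0138,0.0164,0.004],[0,0,0.097]],
  [[0.0138,0.0164,0.004],[0,0,0.097]],
  [[0.0138,0.0164,0.004],[0,0,0.097]],
  [[0.0138,0.0164,0.004],[0,0,0.097]],
  [[0.0138,0.0164,0.004],[0,0,0.097]],
  [[0.0138,0.0164,0.004],[0,0,0.097]],
], claw=0.5)

```text
time_s: 0.98
ee_pos: [325.7, -378.6, 253.9]
ee_rot: [-180.0, 0.0, -15.1]
force: [0.4, 0.7, 0.1]
gripper_width: 46.0
```

drive_tool([
  [[0.0138,0.0164,0.004],[0,0,0.097]],
  [[0.0138,0.0164,0.004],[0,0,0.097]],
  [[0.0138,0.0164,0.004],[0,0,0.097]],
  [[0.0138,0.0164,0.004],[0,0,0.097]],
  [[0.0138,0.0164,0.004],[0,0,0.097]],
  [[0.0138,0.0164,0.004],[0,0,0.097]],
  [[0.0138,0.0164,0.004],[0,0,0.097]],
  [[0.0138,0.0164,0.004],[0,0,0.097]],
  [[0.0138,0.0164,0.004],[0,0,0.097]],
  [[0.0138,0.0164,0.004],[0,0,0.097]],
])

```text
time_s: 1.82
ee_pos: [463.7, -214.7, 293.9]
ee_rot: [-180.0, 0.0, 40.4]
force: [-0.1, 0.2, 0.2]
gripper_width: 45.7
```

drive_tool([
  [[0.0138,0.0164,0.004],[0,0,0.097]],
  [[0.0138,0.0164,0.004],[0,0,0.097]],
  [[0.0138,0.0164,0.004],[0,0,0.097]],
  [[0.0138,0.0164,0.004],[0,0,0.097]],
  [[0.0138,0.0164,0.004],[0,0,0.097]],
  [[0.0138,0.0164,0.004],[0,0,0.097]],
  [[0.0138,0.0164,0.004],[0,0,0.097]],
  [[0.0138,0.0164,0.004],[0,0,0.097]],
  [[0.0138,0.0164,0.004],[0,0,0.097]],
  [[0,0,0],[0,0,0.097]],
])

```text
time_s: 2.65
ee_pos: [589.7, -65.2, 329.8]
ee_rot: [179.9, -0.1, 96.2]
force: [-0.1, 0.2, 0.2]
gripper_width: 45.5
```

Run:
```python
from h import *
s=env.state(); print(s['time_s'],s['ee_pos'],s['ee_rot'])
p=env.camera_params('wrist'); f=env.grab_frame('wrist'); cv2.imwrite('pics/w1.png',f[:,:,::-1]); np.save('w1.npy',p,allow_pickle=True); print(p['pose'].round(2))
```

```text
2.65 [589.74455724 -65.18749964 329.76049122] [ 1.79909347e+02 -9.64453307e-02  9.61932924e+01]
[[-1.1000e-01  9.5000e-01  2.9000e-01  5.0867e+02]
 [ 9.9000e-01  1.0000e-01  3.0000e-02 -7.4270e+01]
 [ 0.0000e+00  2.9000e-01 -9.6000e-01  4.9988e+02]
 [ 0.0000e+00  0.0000e+00  0.0000e+00  1.0000e+00]]
```

View pics/w1.png

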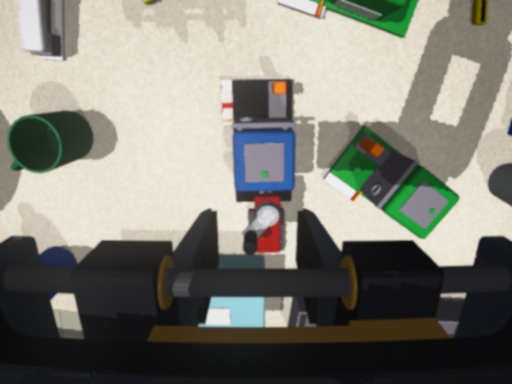

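The wrist view shows the sharpener squared up with the image. The housing top spans about (235-295, 130-192), the post top is at (280,88), the band at (227,104), the crank hub at (266,215) and the knob at (251,240).

Run:
```python
from h import *
crop('pics/w1.png','pics/w1c.png',210,65,310,260,4)
```

```text
(no output)
```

View pics/w1c.png

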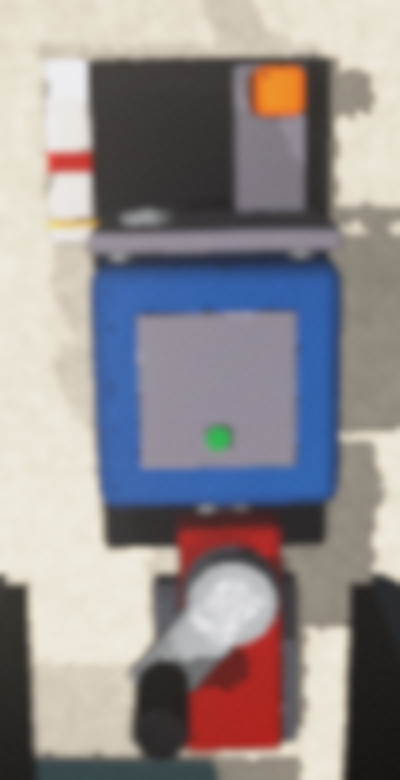

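Run:
```python
from h import *
p=np.load('w1.npy',allow_pickle=True).item(); pt=env.camera_params('top'); ps=env.camera_params('scene')
W=lambda x,y:((x+.5)/4-.5+210,(y+.5)/4-.5+65)
T=lambda x,y:((x+.5)/5-.5+240,(y+.5)/5-.5+90)
S=lambda x,y:((x+.5)/5-.5+200,(y+.5)/5-.5+200)
print('knobtop',plane(p,W(160,730),159).round(1),*[np.round(v,1) for v in tri(p,W(160,730),ps,S(333,222))])
print('post',plane(p,W(279,91),77).round(1),*[np.round(v,1) for v in tri(p,W(279,91),ps,S(216,65))])
hub=plane(p,W(232,600),122);print('hub122',hub.round(1),plane(pt,T(183,178),122).round(1),plane(ps,S(352,215),122).round(1))
c=[plane(p,W(*q),102) for q in [(97,270),(340,268),(336,502),(102,502)]]
c=np.array(c);print(c.round(1),c.mean(0).round(1))
print('btn',plane(p,W(219,437),104).round(1))
print('base',[plane(p,W(*q),12).round(1)[:2] for q in [(93,60),(332,60),(107,545),(326,542)]])
print('band',plane(p,W(69,162),14).round(1),'ptr',plane(p,W(70,224),20).round(1))
```

```text
knobtop [685.7 -63.  159. ] [686.1 -61.7 159. ] 2.7
post [500.6 -45.5  77. ] [500.8 -44.7  77.1] 1.8
hub122 [656.8 -43.7 122. ] [657.5 -43.5 122. ] [655.6 -37.1 122. ]
[[560.3 -96.6 102. ]
 [551.6 -21.7 102. ]
 [627.  -12.4 102. ]
 [635.2 -88.3 102. ]] [593.5 -54.8 102. ]
btn [608.8 -53.  104. ]
base [array([ 495.8, -110. ]), array([486.3, -23.2]), array([681.7, -87.9]), array([671.,  -0.])]
band [ 533.  -115.4   14. ] ptr [ 555.1 -112.6   20. ]
```

Run:
```python
from h import *
ps=env.camera_params('scene')
for z in (12,18,20,22): 
    q=proj(ps,[667.4,-48.9,z]); print(z,((q-[200,200]+.5)*5-.5).round(1))
crop('pics/scene0.png','pics/foot.png',252,250,282,290,16)
q=proj(ps,[667.4,-48.9,20]);print((q-[252,250]+.5)*16)
```

```text
12 [330.8 394.7]
18 [331.1 386.9]
20 [331.2 384.3]
22 [331.4 381.7]
[229.59198893 431.49439356]
```

View pics/foot.png

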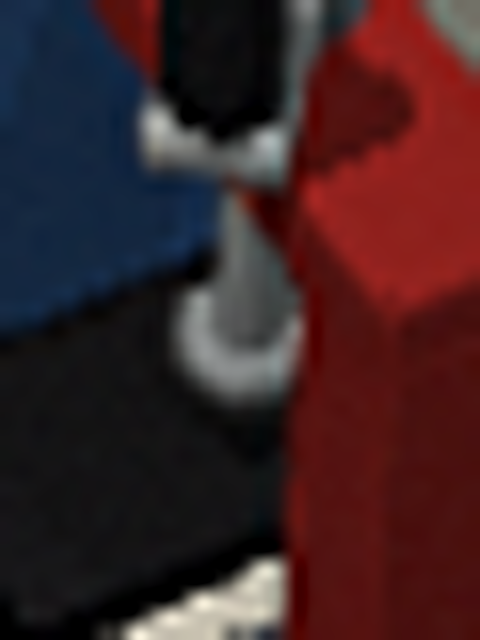

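Foot and knob agree with the clamp geometry (knob 34.5 mm from the axis at about (656.5, -43.8)). The crank starts at 0.5 to 3.5 rad, so about 10.4 rad of clockwise turning ends at 10.9 to 13.9 rad. I'll move above the knob.

drive_tool([
  [[0.0096,0.0003,-0.015],[0,0,0]],
  [[0.0096,0.0003,-0.015],[0,0,0]],
  [[0.0096,0.0003,-0.015],[0,0,0]],
  [[0.0096,0.0003,-0.015],[0,0,0]],
  [[0.0096,0.0003,-0.015],[0,0,0]],
  [[0.0096,0.0003,-0.015],[0,0,0]],
  [[0.0096,0.0003,-0.015],[0,0,0]],
  [[0.0096,0.0003,-0.015],[0,0,0]],
  [[0.0096,0.0003,-0.015],[0,0,0]],
  [[0.0096,0.0003,-0.015],[0,0,0]],
])

```text
time_s: 3.53
ee_pos: [684.4, -65.0, 178.4]
ee_rot: [-180.0, -0.0, 95.7]
force: [-0.1, 0.0, -0.3]
gripper_width: 45.6
```

Run:
```python
from h import *
s=env.state(); print(s['time_s'],s['ee_pos'],s['ee_rot'])
p=env.camera_params('wrist'); f=env.grab_frame('wrist'); cv2.imwrite('pics/w2.png',f[:,:,::-1]); np.save('w2.npy',p,allow_pickle=True)
print(proj(p,[686,-62.3,159]),proj(p,[656.5,-43.8,122]))
```

```text
3.5333 [684.37383712 -65.0412694  178.39930296] [-1.79989119e+02 -7.17897475e-03  9.57265973e+01]
[260.79466709 226.15020791] [289.55179238 170.88501645]
```

View pics/w2.png

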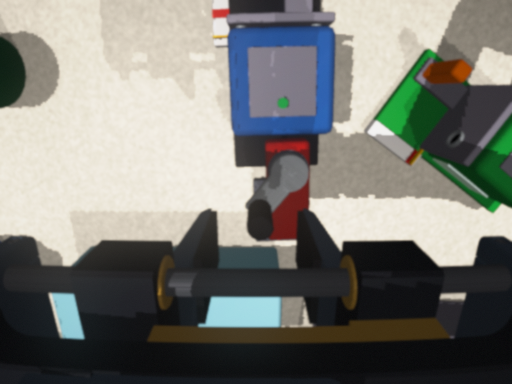

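The knob top sits at (259,228) and the hub at (290,172), both as predicted. Now I descend and grip.

drive_tool([
  [[0.0016,0.0025,-0.004],[0,0,0]],
  [[0,0,-0.007],[0,0,0]],
  [[0,0,-0.007],[0,0,0]],
  [[0,0,-0.007],[0,0,0]],
  [[0,0,-0.007],[0,0,0]],
  [[0,0,-0.007],[0,0,0]],
  [[0,0,-0.007],[0,0,0]],
  [[0,0,-0.006],[0,0,0]],
  [[0,0,0],[0,0,0]],
  [[0,0,0],[0,0,0]],
])

```text
time_s: 4.42
ee_pos: [684.9, -62.6, 127.5]
ee_rot: [-180.0, -0.0, 95.7]
force: [-0.0, 0.2, -0.5]
gripper_width: 45.9
```

Run:
```python
from h import *
s=env.state(); print(s['time_s'],s['ee_pos'],s['ee_rot'],s['force'])
p=env.camera_params('wrist'); f=env.grab_frame('wrist'); cv2.imwrite('pics/w3.png',f[:,:,::-1])
```

```text
4.4167 [684.91861702 -62.58011187 127.5382654 ] [-1.79957566e+02 -1.34738556e-02  9.57384278e+01] [-0.03371447  0.21563246 -0.47060662]
```

View pics/w3.png

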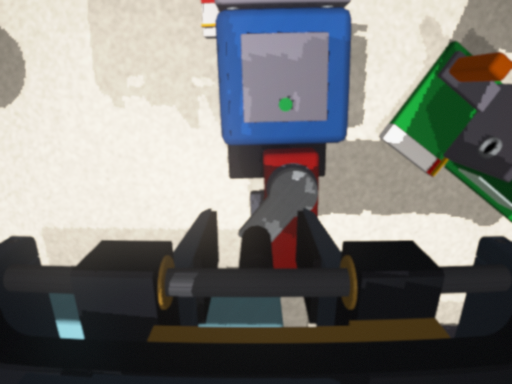

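The knob (257,250) stands midway between the fingers, so I close on it.

drive_tool([
  [[0,0,0],[0,0,0]],
  [[0,0,0],[0,0,0]],
  [[0,0,0],[0,0,0]],
  [[0,0,0],[0,0,0]],
  [[0,0,0],[0,0,0]],
  [[0,0,0],[0,0,0]],
  [[0,0,0],[0,0,0]],
  [[0,0,0],[0,0,0]],
  [[0,0,0],[0,0,0]],
  [[0,0,0],[0,0,0]],
], claw=0.05, force=25)

```text
time_s: 5.3
ee_pos: [685.3, -62.7, 128.2]
ee_rot: [180.0, 0.0, 95.7]
force: [0.5, -0.9, 1.4]
gripper_width: 17.4
```

Run:
```python
from h import *
s=env.state(); print(s['time_s'],s['ee_pos'],s['force'],s['gripper_width'])
x=s['ee_pos'][:2]; ax=np.array([656.5,-43.8]); d=x-ax; th=np.arctan2(d[1],d[0]); print(np.linalg.norm(d),np.degrees(th))
th0=np.radians(-32.5); st=np.radians(15)
for k in range(40):
    a=th0-st*k;b=a-st; print(k,(35*(np.cos(b)-np.cos(a))/1000).round(4),(35*(np.sin(b)-np.sin(a))/1000).round(4)) if k<24 else 0
```

```text
5.3 [685.26995046 -62.66130518 128.19728405] [ 0.46702812 -0.90105451  1.4305    ] 17.429540805661585
34.40143721412197 -33.248466654061936
0 -0.0059 -0.007
1 -0.0075 -0.0052
2 -0.0086 -0.0031
3 -0.0091 -0.0008
4 -0.009 0.0016
5 -0.0083 0.0039
6 -0.007 0.0059
7 -0.0052 0.0075
8 -0.0031 0.0086
9 -0.0008 0.0091
10 0.0016 0.009
11 0.0039 0.0083
12 0.0059 0.007
13 0.0075 0.0052
14 0.0086 0.0031
15 0.0091 0.0008
16 0.009 -0.0016
17 0.0083 -0.0039
18 0.007 -0.0059
19 0.0052 -0.0075
20 0.0031 -0.0086
21 0.0008 -0.0091
22 -0.0016 -0.009
23 -0.0039 -0.0083
```

Gripped at 17.4 mm, with the radius at 34.4 mm and the direction at -33° as expected. I'll turn clockwise at 15° per row.

drive_tool([
  [[-0.0059,-0.007,0],[0,0,0]],
  [[-0.0075,-0.0052,0],[0,0,0]],
  [[-0.0086,-0.0031,0],[0,0,0]],
  [[-0.0091,-0.0008,0],[0,0,0]],
  [[-0.009,0.0016,0],[0,0,0]],
  [[-0.0083,0.0039,0],[0,0,0]],
  [[-0.007,0.0059,0],[0,0,0]],
  [[-0.0052,0.0075,0],[0,0,0]],
  [[-0.0031,0.0086,0],[0,0,0]],
  [[-0.0008,0.0091,0],[0,0,0]],
])

```text
time_s: 6.13
ee_pos: [620.6, -41.8, 128.2]
ee_rot: [179.9, 0.1, 95.8]
force: [6.0, -1.9, -0.9]
gripper_width: 17.4
```

```bash
cat > st.py <<'E'
from h import *
s=env.state(); print(s['time_s'],s['ee_pos'],s['force'],s['gripper_width'])
x=s['ee_pos'][:2]; ax=np.array([656.5,-43.8]); d=x-ax; th=np.arctan2(d[1],d[0]); print(np.linalg.norm(d),np.degrees(th))
f=env.grab_frame('wrist'); cv2.imwrite('pics/w_%.1f.png'%s['time_s'],f[:,:,::-1]);
E
python3 st.py; ls pics
```

```text
6.1333 [620.57358819 -41.77879597 128.18774235] [ 6.01963143 -1.85288407 -0.86054588] 17.40235097725944
35.98322291028268 176.77995922195225
foot.png
scene0.png
scenec.png
top0.png
topc.png
w1.png
w1c.png
w2.png
w3.png
w_6.1.png
wrist0.png
```

drive_tool([
  [[0.0022,0.009,0],[0,0,0]],
  [[0.0039,0.0083,0],[0,0,0]],
  [[0.0059,0.007,0],[0,0,0]],
  [[0.0075,0.0052,0],[0,0,0]],
  [[0.0086,0.0031,0],[0,0,0]],
  [[0.0091,0.0008,0],[0,0,0]],
  [[0.009,-0.0016,0],[0,0,0]],
  [[0.0083,-0.0039,0],[0,0,0]],
  [[0.007,-0.0059,0],[0,0,0]],
  [[0.0052,-0.0075,0],[0,0,0]],
])

```text
time_s: 7.02
ee_pos: [686.5, -27.1, 128.0]
ee_rot: [-179.7, -0.1, 95.7]
force: [-5.6, -0.8, 7.4]
gripper_width: 17.0
```

```bash
python3 st.py
```

```text
7.0167 [686.51528878 -27.09206875 127.99494262] [-5.62456297 -0.83268149  7.37855521] 17.02450876706393
34.35218373574477 29.10238398889206
```

drive_tool([
  [[0.0028,-0.0086,0],[0,0,0]],
  [[0.0008,-0.0091,0],[0,0,0]],
  [[-0.0016,-0.009,0],[0,0,0]],
  [[-0.0039,-0.0083,0],[0,0,0]],
  [[-0.0059,-0.007,0],[0,0,0]],
  [[-0.0075,-0.0052,0],[0,0,0]],
  [[-0.0086,-0.0031,0],[0,0,0]],
  [[-0.0091,-0.0008,0],[0,0,0]],
  [[-0.009,0.0016,0],[0,0,0]],
  [[-0.0083,0.0039,0],[0,0,0]],
])

```text
time_s: 7.9
ee_pos: [642.6, -76.3, 128.4]
ee_rot: [179.3, 0.4, 95.7]
force: [15.6, -10.1, -5.2]
gripper_width: 17.5
```

```bash
python3 st.py
```

```text
7.9 [642.5856158  -76.33797621 128.38780778] [ 15.56354565 -10.08183518  -5.19179696] 17.49424384257542
35.388274658583434 -113.15325731962098
```

Resistance rose to 18 N, so I'm pausing to look.

drive_tool([
  [[0,0,0],[0,0,0]],
  [[0,0,0],[0,0,0]],
  [[0,0,0],[0,0,0]],
  [[0,0,0],[0,0,0]],
  [[0,0,0],[0,0,0]],
  [[0,0,0],[0,0,0]],
  [[0,0,0],[0,0,0]],
  [[0,0,0],[0,0,0]],
  [[0,0,0],[0,0,0]],
  [[0,0,0],[0,0,0]],
])

```text
time_s: 8.78
ee_pos: [642.2, -76.2, 128.3]
ee_rot: [179.4, 0.4, 95.7]
force: [12.0, -8.5, -3.1]
gripper_width: 17.8
```

```bash
python3 st.py; python3 -c "
from h import *
cv2.imwrite('pics/scene1.png',env.grab_frame('scene')[:,:,::-1]);crop('pics/scene1.png','pics/s1c.png',200,180,330,310,5)"; ls -t pics|head -3
```

```text
8.7833 [642.16190073 -76.18357399 128.31890407] [12.03098109 -8.49783159 -3.14601631] 17.768582843544387
35.41577268737455 -113.88176963431405
s1c.png
scene1.png
w_8.8.png
```

View pics/s1c.png

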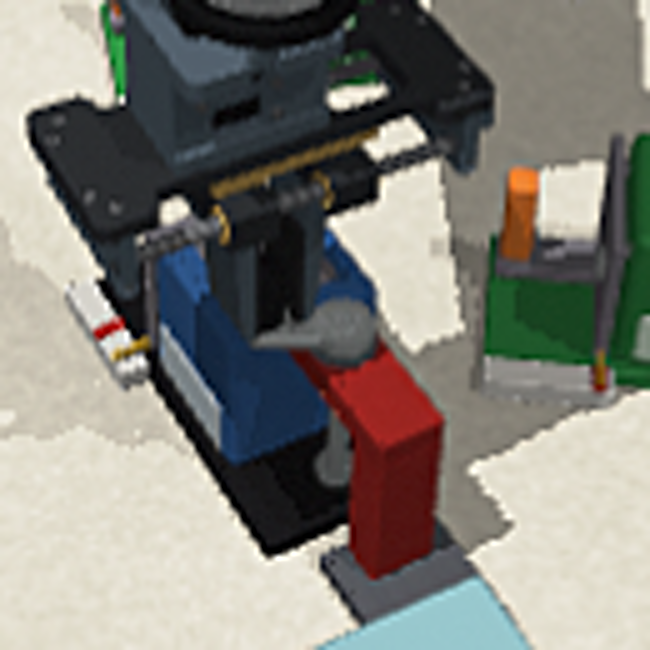

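View pics/w_7.9.png

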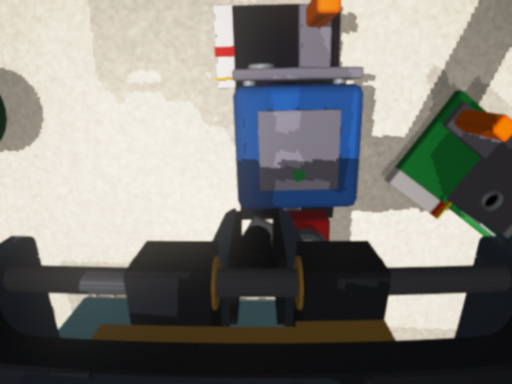

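The picture shows nothing blocking the gripper: the knob sits between the fingers and the foot is about at the plate. I'll continue gently from the present pose and see whether the knob follows.

drive_tool([
  [[-0.002,0.0015,0],[0,0,0]],
  [[0,0,0],[0,0,0]],
  [[-0.002,0.0015,0],[0,0,0]],
  [[0,0,0],[0,0,0]],
  [[0,0,0],[0,0,0]],
  [[0,0,0],[0,0,0]],
  [[0,0,0],[0,0,0]],
  [[0,0,0],[0,0,0]],
  [[0,0,0],[0,0,0]],
  [[0,0,0],[0,0,0]],
])

```text
time_s: 9.72
ee_pos: [638.8, -74.5, 128.3]
ee_rot: [179.3, 0.5, 95.8]
force: [13.9, -11.4, -4.4]
gripper_width: 17.6
```

```bash
python3 st.py; python3 -c "
from h import *
print(env.state()['torque'],env.state()['qpos'])
crop('pics/w_8.8.png','pics/w88c.png',180,180,340,300,5)"
```

```text
9.7167 [638.77605119 -74.49027925 128.32555322] [ 13.90863597 -11.38996622  -4.38905927] 17.6058983680743
35.44053614039966 -120.0068713428105
[-1.93326805 -2.49229609 -0.09588084] [  -7.50523641   27.42205666   87.97814892   -0.37328553   63.81599597
 -103.1019883 ]
```

View pics/w88c.png

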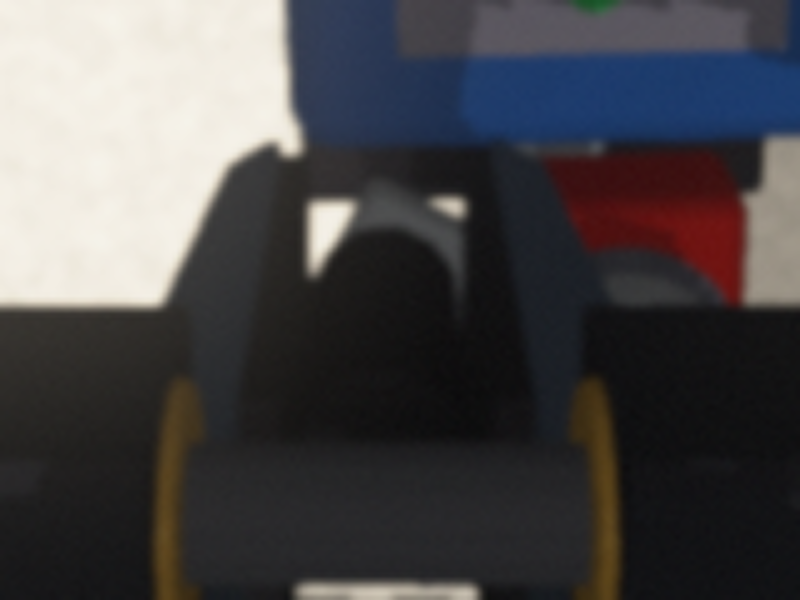

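It follows, with about 17 N of drag. I'll go on slowly with a firmer grip.

Run:
```python
from h import *
th0=np.radians(-129); st=np.radians(8)
for k in range(20):
    a=th0-st*k;b=a-st; print(k,(35*(np.cos(b)-np.cos(a))/1000).round(4),(35*(np.sin(b)-np.sin(a))/1000).round(4))
```

```text
0 -0.0036 0.0033
1 -0.0031 0.0038
2 -0.0025 0.0042
3 -0.0019 0.0045
4 -0.0013 0.0047
5 -0.0006 0.0048
6 0.0001 0.0049
7 0.0008 0.0048
8 0.0014 0.0047
9 0.0021 0.0044
10 0.0027 0.0041
11 0.0032 0.0037
12 0.0037 0.0032
13 0.0041 0.0027
14 0.0044 0.0021
15 0.0047 0.0014
16 0.0048 0.0008
17 0.0049 0.0001
18 0.0048 -0.0006
19 0.0047 -0.0013
```

drive_tool([
  [[-0.0036,0.0033,0],[0,0,0]],
  [[-0.0031,0.0038,0],[0,0,0]],
  [[-0.0025,0.0042,0],[0,0,0]],
  [[-0.0019,0.0045,0],[0,0,0]],
  [[-0.0013,0.0047,0],[0,0,0]],
  [[-0.0006,0.0048,0],[0,0,0]],
  [[0.0001,0.0049,0],[0,0,0]],
  [[0.0008,0.0048,0],[0,0,0]],
  [[0.0014,0.0047,0],[0,0,0]],
  [[0.0021,0.0044,0],[0,0,0]],
], force=35)

```text
time_s: 10.6
ee_pos: [621.2, -38.1, 128.1]
ee_rot: [-179.4, 1.2, 95.9]
force: [-9.2, -33.1, 10.3]
gripper_width: 17.3
```

```bash
python3 st.py
```

```text
10.6 [621.22036382 -38.13232379 128.06653505] [ -9.21555257 -33.09051686  10.27211982] 17.2574662619352
35.73199242096568 170.8734098981513
```

```bash
python3 -c "
from h import *
cv2.imwrite('pics/scene2.png',env.grab_frame('scene')[:,:,::-1]);crop('pics/scene2.png','pics/s2c.png',200,180,330,310,5)
cv2.imwrite('pics/top2.png',env.grab_frame('top')[:,:,::-1])
s=env.state();print(s['ee_pos'],s['force'],s['torque'],s['effort'])
crop('pics/w_10.6.png','pics/w106c.png',150,0,400,300,2.6)"
```

```text
[621.23430733 -37.43938418 128.07440789] [ -8.17281411 -30.07929528   7.36772244] [-5.26094419  0.96590277 -0.07332652] [ 19.4342351  -41.82874203 -21.21371269   8.7803185   -1.43617451
  -0.08658299]
```

View pics/s2c.png

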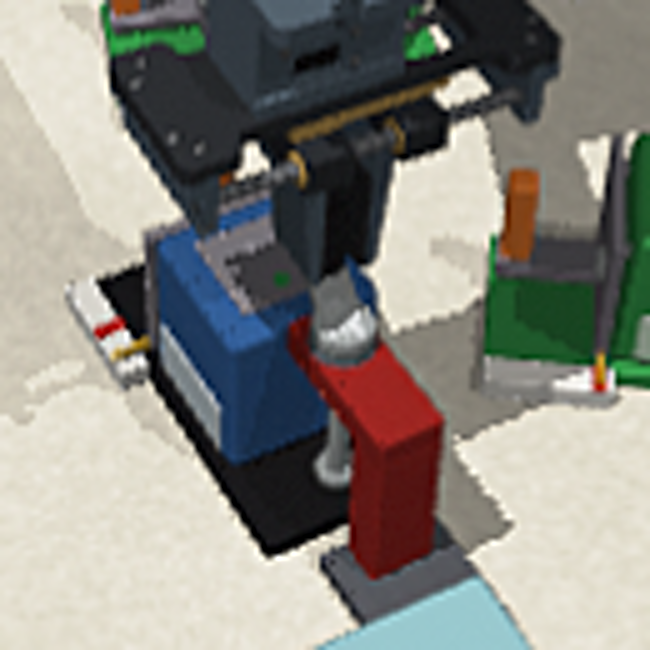

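View pics/w106c.png

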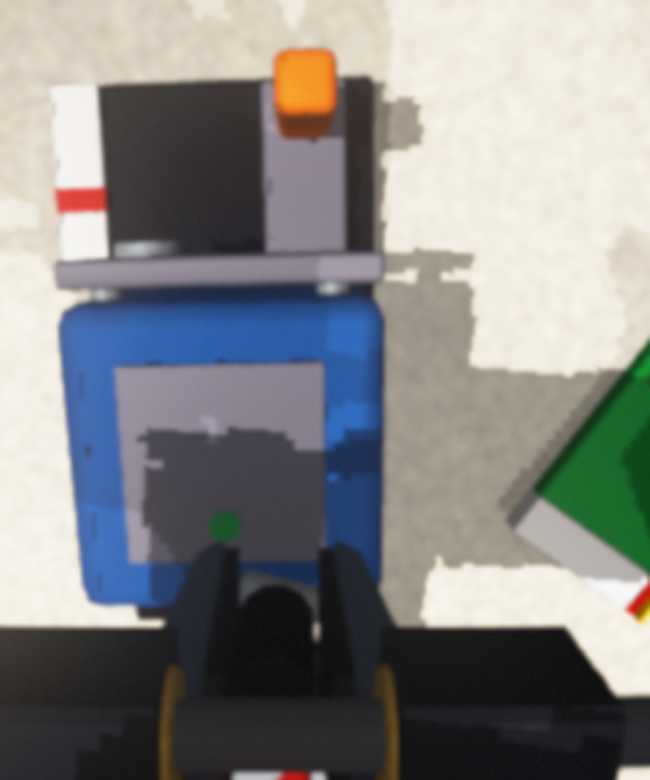

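Nothing visibly blocks it, and the force eased while the arm waited. I'll pause to see whether it keeps creeping.

drive_tool([
  [[0,0,0],[0,0,0]],
  [[0,0,0],[0,0,0]],
  [[0,0,0],[0,0,0]],
  [[0,0,0],[0,0,0]],
  [[0,0,0],[0,0,0]],
  [[0,0,0],[0,0,0]],
  [[0,0,0],[0,0,0]],
  [[0,0,0],[0,0,0]],
  [[0,0,0],[0,0,0]],
  [[0,0,0],[0,0,0]],
])

```text
time_s: 11.58
ee_pos: [621.2, -37.4, 128.1]
ee_rot: [-179.5, 1.1, 95.9]
force: [-6.1, -30.5, 7.5]
gripper_width: 17.4
```

```bash
python3 st.py
```

```text
11.5833 [621.23148928 -37.43649485 128.09483152] [ -6.12187149 -30.46243437   7.52590145] 17.362927330950885
35.837997240115946 169.77215185853518
```

It holds at a static 30 N. The drag may be growing with my grip (25 N gave 15, 35 N gave 30), so I'll loosen the grip and watch.

drive_tool([
  [[0,0,0],[0,0,0]],
  [[0,0,0],[0,0,0]],
  [[0,0,0],[0,0,0]],
  [[0,0,0],[0,0,0]],
  [[0,0,0],[0,0,0]],
  [[0,0,0],[0,0,0]],
  [[0,0,0],[0,0,0]],
  [[0,0,0],[0,0,0]],
  [[0,0,0],[0,0,0]],
  [[0,0,0],[0,0,0]],
], force=10)

```text
time_s: 12.47
ee_pos: [625.4, -35.3, 127.8]
ee_rot: [180.0, 0.9, 95.8]
force: [3.7, -24.1, 0.6]
gripper_width: 91.3
```

```bash
python3 st.py
```

```text
12.4667 [625.43177555 -35.26318378 127.8241948 ] [  3.67918651 -24.12439294   0.57843696] 91.26250194315487
32.21974241896911 164.6356577164224
```

```bash
ls -t pics | head -1; python3 -c "
from h import *
cv2.imwrite('pics/scene3.png',env.grab_frame('scene')[:,:,::-1]);crop('pics/scene3.png','pics/s3c.png',180,150,340,310,4)
s=env.state();print(s)"
```

```text
w_12.5.png
{'time_s': 12.5667, 'qpos': array([ -3.79902489,  26.34725034,  89.92933124,  -1.00143023,
        63.55848614, -99.16559383]), 'qvel': array([ 0.01396233, -0.00248857,  0.13380575, -0.08712482, -0.07814269,
        0.00940611]), 'effort': array([ 15.49170256, -46.73732042, -18.79503608,   6.84131742,
         1.6074872 ,  -0.18088527]), 'ee_pos': array([625.42518843, -35.26903661, 127.80091083]), 'ee_rot': array([179.983647  ,   0.91219353,  95.81107817]), 'force': array([  3.58912241, -24.58575666,   0.91397996]), 'torque': array([-4.26337072, -0.78533924, -0.17277447]), 'gripper_width': 91.2372309901889}
```

View pics/s3c.png

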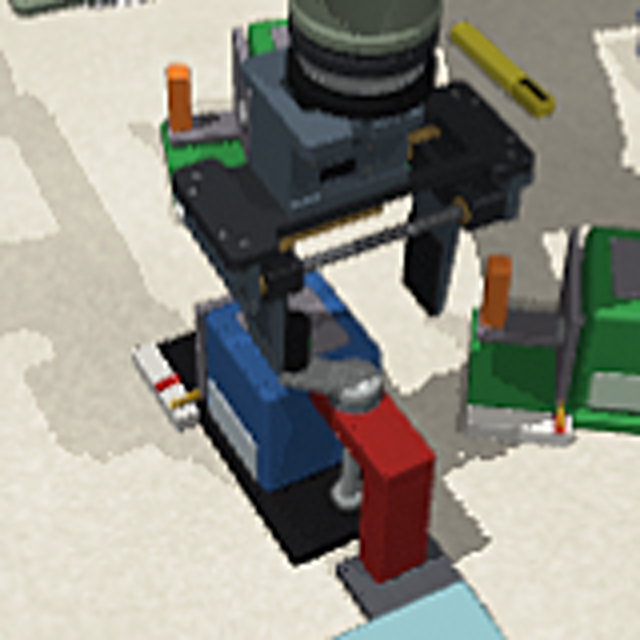

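View pics/w_12.5.png

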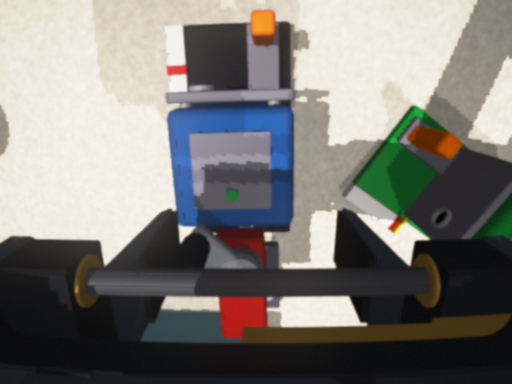

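Loosening the grip let the knob push back: it swung from 170° to about -125° and forced the fingers open to 91 mm. So the resistance acts like a spring that began around first contact. I'll back the arm off a little and see where the crank rests.

drive_tool([
  [[0,-0.001,0],[0,0,0]],
  [[0,-0.001,0],[0,0,0]],
  [[0,-0.001,0],[0,0,0]],
  [[0,-0.001,0],[0,0,0]],
  [[0,-0.001,0],[0,0,0]],
  [[0,-0.001,0],[0,0,0]],
  [[0,-0.001,0],[0,0,0]],
  [[0,-0.001,0],[0,0,0]],
  [[0,0,0],[0,0,0]],
  [[0,0,0],[0,0,0]],
])

```text
time_s: 13.4
ee_pos: [624.1, -33.4, 127.6]
ee_rot: [-179.9, -0.0, 95.8]
force: [0.0, -0.4, -0.1]
gripper_width: 39.5
```

```bash
python3 st.py
```

```text
13.4 [624.08655316 -33.37504072 127.64245488] [ 0.02790914 -0.43269829 -0.05411329] 39.48898638777815
34.04866094008527 162.1709359617694
```

```bash
python3 -c "
from h import *
cv2.imwrite('pics/scene4.png',env.grab_frame('scene')[:,:,::-1]);crop('pics/scene4.png','pics/s4c.png',200,180,330,310,5)
cv2.imwrite('pics/top4.png',env.grab_frame('top')[:,:,::-1]);crop('pics/top4.png','pics/t4c.png',240,90,320,210,5)
s=env.state();print(s['gripper_width'],s['ee_pos'],s['force'])"
```

```text
22.179577670473517 [624.31092048 -33.57126939 127.91565653] [-0.43485915  0.4982078  -0.44633556]
```

View pics/s4c.png

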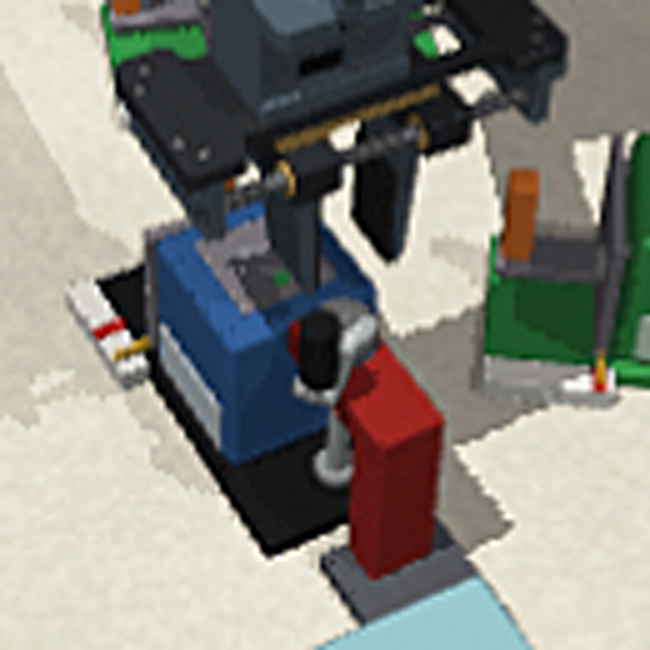

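View pics/w_13.4.png

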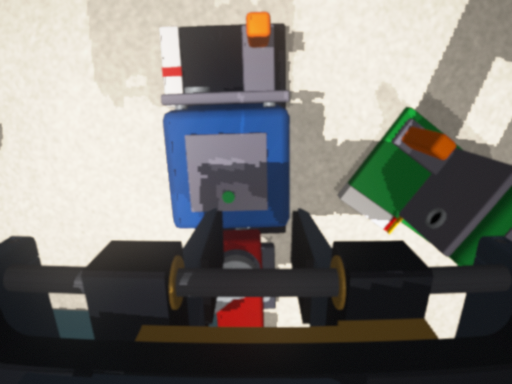

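Run:
```python
from h import *
ims=[cv2.cvtColor(cv2.imread(f'pics/scene{i}.png'),cv2.COLOR_BGR2GRAY).astype(np.float32) for i in range(5)]
# vertical profile along columns 263-268 at rows 262-285, find lower edge of light disc
for i,im in enumerate(ims):
    out=[]
    for c in range(263,269):
        col=im[266:285,c]; up=np.interp(np.arange(0,18,.05),np.arange(19),col)
        j=np.argmax(up); thr=(up[j]+up[j:].min())/2
        k=j+np.argmax(up[j:]<thr); out.append(266+k*.05)
    print(i,np.round(out,2))
f=cv2.imread('pics/scene4.png'); 
cv2.imwrite('pics/foots.png',cv2.resize(np.hstack([cv2.imread(f'pics/scene{i}.png')[250:295,250:285] for i in (0,1,2,4)]),None,fx=5,fy=5,interpolation=cv2.INTER_CUBIC))
ps=env.camera_params('scene');pt=env.camera_params('top')
S=lambda x,y:((x+.5)/5-.5+200,(y+.5)/5-.5+180)
k=plane(ps,S(320,321),159);d=k[:2]-[656.2,-43.8];print('knob',k,np.linalg.norm(d),np.degrees(np.arctan2(d[1],d[0])))
```

```text
0 [272.4  273.15 273.85 274.45 274.35 274.25]
1 [274.7  276.05 276.7  276.85 276.8  276.85]
2 [274.6  275.75 276.45 276.75 276.75 276.65]
3 [274.45 275.35 276.4  276.6  276.55 276.4 ]
4 [274.35 275.35 276.1  276.4  276.55 276.25]
knob [683.80197838 -65.21342369 159.        ] 34.93428007308483 -37.80406223285497
```

View pics/foots.png

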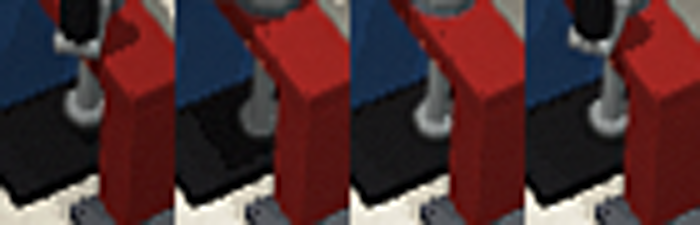

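View pics/t4c.png

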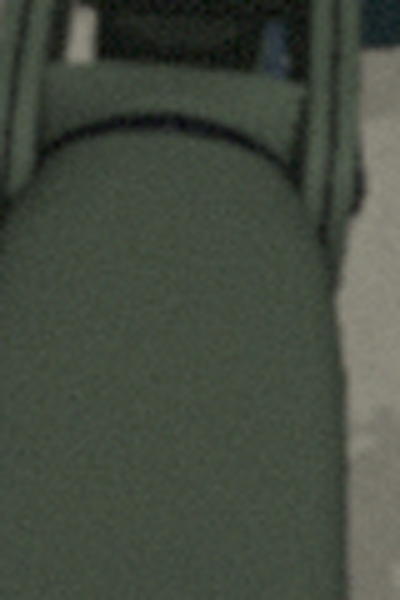

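The foot edge moved 2.3 px (about 8 mm) down to the plate and no further. The knob returned to -38°, a net turn of about 6.4 rad, which is about first contact. I'll regrip and turn a little past contact slowly, recording force against angle.

drive_tool([
  [[0,-0.008,0.001],[0,0,0]],
  [[0,-0.008,0.001],[0,0,0]],
  [[0,-0.008,0],[0,0,0]],
  [[0,-0.0075,0],[0,0,0]],
  [[0.01,0,0],[0,0,0]],
  [[0.012,0,0],[0,0,0]],
  [[0.012,0,0],[0,0,0]],
  [[0.012,0,0],[0,0,0]],
  [[0.01,0,0],[0,0,0]],
  [[0.004,0,0],[0,0,0]],
], claw=0.5, force=20)

```text
time_s: 14.38
ee_pos: [685.6, -66.5, 129.7]
ee_rot: [180.0, 0.0, 95.7]
force: [0.8, -0.3, -0.1]
gripper_width: 45.6
```

```bash
python3 st.py; ls -t pics|head -1
```

```text
14.3833 [685.59438973 -66.51052463 129.70900597] [ 0.81624668 -0.30128812 -0.12877027] 45.61840381705879
36.90869061513935 -37.97491800613896
w_14.4.png
```

View pics/w_14.4.png

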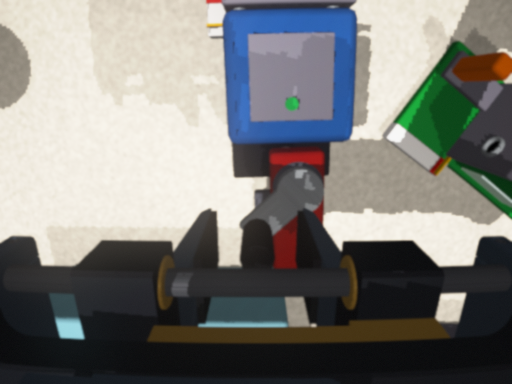

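drive_tool([
  [[0,0,0],[0,0,0]],
  [[0,0,0],[0,0,0]],
  [[0,0,0],[0,0,0]],
  [[0,0,0],[0,0,0]],
  [[0,0,0],[0,0,0]],
  [[0,0,0],[0,0,0]],
  [[0,0,0],[0,0,0]],
  [[0,0,0],[0,0,0]],
  [[0,0,0],[0,0,0]],
  [[0,0,0],[0,0,0]],
], claw=0.05, force=25)

```text
time_s: 15.27
ee_pos: [684.3, -65.7, 130.1]
ee_rot: [-180.0, 0.0, 95.7]
force: [-1.7, -1.7, 1.4]
gripper_width: 17.0
```

```bash
cat > st2.py <<'E'
from h import *
s=env.state(); print(s['time_s'],s['ee_pos'].round(1),s['force'].round(1),s['gripper_width'].round(1))
x=s['ee_pos'][:2]; ax=np.array([656.0,-43.8]); d=x-ax; th=np.arctan2(d[1],d[0]); t=np.array([np.sin(th),-np.cos(th)]); print('r %.1f th %.1f tang %.1f rad %.1f'%(np.linalg.norm(d),np.degrees(th),s['force'][:2]@t,s['force'][:2]@d/np.linalg.norm(d)))
E
python3 st2.py
python3 - <<'E'
import numpy as np
th0=np.radians(-38); st=np.radians(5)
for k in range(20):
    a=th0-st*k;b=a-st; print(k,(35*(np.cos(b)-np.cos(a))/1000).round(4),(35*(np.sin(b)-np.sin(a))/1000).round(4))
E
```

```text
0 -0.002 -0.0023
1 -0.0022 -0.0021
2 -0.0024 -0.0019
3 -0.0025 -0.0017
4 -0.0027 -0.0015
5 -0.0028 -0.0013
6 -0.0029 -0.001
7 -0.003 -0.0008
8 -0.003 -0.0005
9 -0.003 -0.0002
10 -0.0031 0.0
11 -0.003 0.0003
12 -0.003 0.0006
13 -0.0029 0.0008
14 -0.0029 0.0011
15 -0.0028 0.0013
16 -0.0026 0.0015
17 -0.0025 0.0018
18 -0.0023 0.002
19 -0.0021 0.0022Traceback (most recent call last):
  File "st2.py", line 2, in <module>
    s=env.state(); print(s['time_s'],s['ee_pos'].round(1),s['force'].round(1),s['gripper_width'].round(1))
                                                                              ^^^^^^^^^^^^^^^^^^^^^^^^
AttributeError: 'float' object has no attribute 'round'
```

drive_tool([
  [[-0.002,-0.0023,0],[0,0,0]],
  [[-0.0022,-0.0021,0],[0,0,0]],
  [[-0.0024,-0.0019,0],[0,0,0]],
  [[-0.0025,-0.0017,0],[0,0,0]],
  [[-0.0027,-0.0015,0],[0,0,0]],
  [[-0.0028,-0.0013,0],[0,0,0]],
  [[0,0,0],[0,0,0]],
  [[0,0,0],[0,0,0]],
  [[0,0,0],[0,0,0]],
  [[0,0,0],[0,0,0]],
])

```text
time_s: 16.1
ee_pos: [670.9, -76.0, 130.2]
ee_rot: [179.8, -0.0, 95.7]
force: [4.8, 2.4, -0.2]
gripper_width: 17.4
```

```bash
sed -i "s/,s\['gripper_width'\].round(1)/,s['gripper_width']/" st2.py; python3 st2.py
```

```text
16.1 [670.9 -76.  130.2] [ 4.8  2.4 -0.2] 17.429577752941707
r 35.4 th -65.1 tang -5.3 rad -0.1
```

drive_tool([
  [[0.0013,0.0007,0],[0,0,0]],
  [[0,0,0],[0,0,0]],
  [[0,0,0],[0,0,0]],
  [[0,0,0],[0,0,0]],
  [[0,0,0],[0,0,0]],
  [[0,0,0],[0,0,0]],
  [[0,0,0],[0,0,0]],
  [[0,0,0],[0,0,0]],
  [[0,0,0],[0,0,0]],
  [[0,0,0],[0,0,0]],
])

```text
time_s: 16.93
ee_pos: [672.0, -75.5, 130.2]
ee_rot: [179.9, -0.0, 95.7]
force: [4.4, 1.2, -0.7]
gripper_width: 17.4
```

```bash
python3 st2.py
```

```text
16.9333 [672.  -75.5 130.2] [ 4.4  1.2 -0.7] 17.411855147130126
r 35.5 th -63.3 tang -4.5 rad 0.9
```

drive_tool([
  [[0.0028,0.0016,0],[0,0,0]],
  [[0.0026,0.0018,0],[0,0,0]],
  [[0,0,0],[0,0,0]],
  [[0,0,0],[0,0,0]],
  [[0,0,0],[0,0,0]],
  [[0,0,0],[0,0,0]],
  [[0,0,0],[0,0,0]],
  [[0,0,0],[0,0,0]],
  [[0,0,0],[0,0,0]],
  [[0,0,0],[0,0,0]],
])

```text
time_s: 17.77
ee_pos: [677.1, -72.4, 130.2]
ee_rot: [179.9, 0.0, 95.7]
force: [5.8, 0.1, 0.6]
gripper_width: 17.5
```

```bash
python3 st2.py
```

```text
17.7667 [677.1 -72.4 130.2] [5.8 0.1 0.6] 17.4535306681869
r 35.5 th -53.6 tang -4.8 rad 3.3
```

drive_tool([
  [[0.0024,0.002,0],[0,0,0]],
  [[0.0022,0.0021,0],[0,0,0]],
  [[0,0,0],[0,0,0]],
  [[0,0,0],[0,0,0]],
  [[0,0,0],[0,0,0]],
  [[0,0,0],[0,0,0]],
  [[0,0,0],[0,0,0]],
  [[0,0,0],[0,0,0]],
  [[0,0,0],[0,0,0]],
  [[0,0,0],[0,0,0]],
])

```text
time_s: 18.6
ee_pos: [681.5, -68.7, 130.2]
ee_rot: [179.9, 0.0, 95.7]
force: [4.1, -2.7, 1.7]
gripper_width: 17.3
```

```bash
python3 st2.py
```

```text
18.6 [681.5 -68.7 130.2] [ 4.1 -2.7  1.7] 17.304436661388873
r 35.6 th -44.3 tang -0.9 rad 4.8
```

Past contact the force rises about 12 N per rad at the knob, with little friction, so the screw is back-driven by the foot. I'll set it a little past contact, release gently and check that it stays.

drive_tool([
  [[-0.0022,-0.0021,0],[0,0,0]],
  [[-0.0024,-0.0019,0],[0,0,0]],
  [[-0.0025,-0.0017,0],[0,0,0]],
  [[-0.0027,-0.0015,0],[0,0,0]],
  [[0,0,0],[0,0,0]],
  [[0,0,0],[0,0,0]],
  [[0,0,0],[0,0,0]],
  [[0,0,0],[0,0,0]],
  [[0,0,0],[0,0,0]],
  [[0,0,0],[0,0,0]],
])

```text
time_s: 19.43
ee_pos: [672.4, -75.2, 130.2]
ee_rot: [179.9, -0.0, 95.7]
force: [6.5, -1.8, 0.7]
gripper_width: 17.5
```

```bash
python3 st2.py
```

```text
19.4333 [672.4 -75.2 130.2] [ 6.5 -1.8  0.7] 17.533750562934244
r 35.4 th -62.5 tang -4.9 rad 4.6
```

drive_tool([
  [[0,0,0],[0,0,0]],
  [[0,0,0],[0,0,0]],
  [[0,0,0],[0,0,0]],
  [[0,0,0],[0,0,0]],
  [[0,0,0],[0,0,0]],
  [[0,0,0],[0,0,0]],
  [[0,0,0.01],[0,0,0]],
  [[0,0,0.015],[0,0,0]],
  [[0,0,0.02],[0,0,0]],
  [[0,0,0.02],[0,0,0]],
], claw=0.5)

```text
time_s: 20.27
ee_pos: [671.0, -75.4, 196.1]
ee_rot: [-180.0, -0.0, 95.7]
force: [1.2, -0.1, 0.8]
gripper_width: 45.8
```

```bash
python3 st2.py; python3 -c "
from h import *
p=env.camera_params('wrist');np.save('w5.npy',p,allow_pickle=True)
cv2.imwrite('pics/w5.png',env.grab_frame('wrist')[:,:,::-1])
cv2.imwrite('pics/scene5.png',env.grab_frame('scene')[:,:,::-1]);crop('pics/scene5.png','pics/s5c.png',200,180,330,310,5)"
```

```text
20.2667 [671.  -75.4 196.1] [ 1.2 -0.1  0.8] 45.773729076313835
r 35.0 th -64.6 tang -1.1 rad 0.6
```

View pics/w5.png

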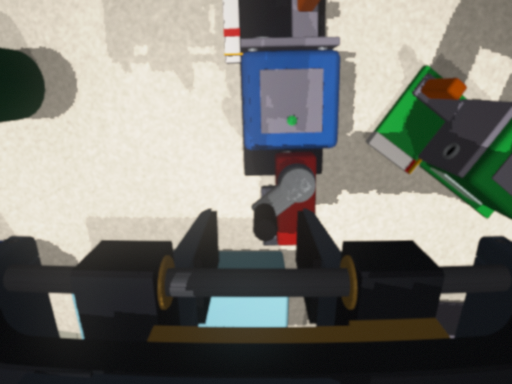

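View pics/s5c.png

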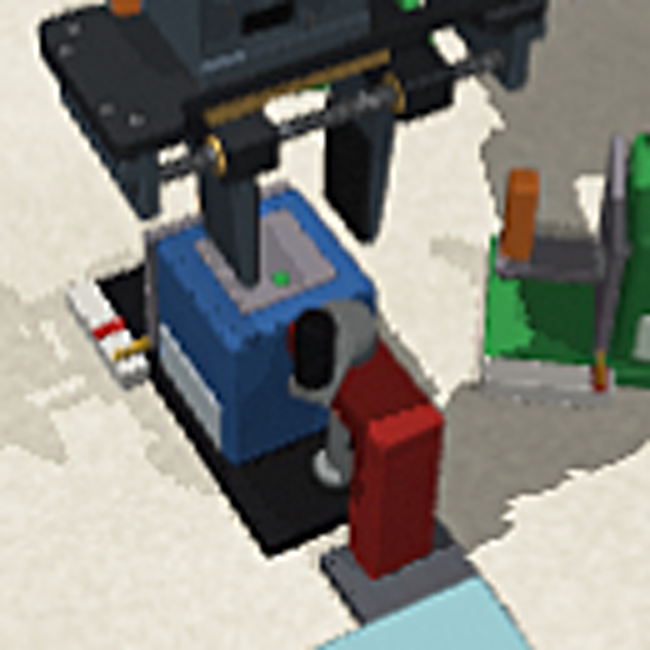

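Run:
```python
from h import *
ps=env.camera_params('scene');p=np.load('w5.npy',allow_pickle=True).item()
S=lambda x,y:((x+.5)/5-.5+200,(y+.5)/5-.5+180)
for k in (plane(ps,S(315,319),159),plane(p,(265,232),159)):
    d=k[:2]-[656.,-43.8];print(k.round(1),np.linalg.norm(d),np.degrees(np.arctan2(d[1],d[0])))
h=plane(p,(297,187),124);print(h)
for th in (-38,-45,-50,-55,-60): 
    X=[656+35*np.cos(np.radians(th)),-43.8+35*np.sin(np.radians(th)),159]; print(th,proj(p,X).round(1),((proj(ps,X)-[200,180]+.5)*5).round(1))
crop('pics/w5.png','pics/w5c.png',240,150,330,250,7)
```

```text
[682.  -66.7 159. ] 34.67803589191875 -41.4053870796688
[684.5 -68.2 159. ] 37.46175688926102 -40.571083327514565
[659.17276154 -44.50397696 124.        ]
-38 [269.1 231.2] [320.  321.2]
-45 [265.  227.2] [310.4 318.6]
-50 [262.4 224. ] [303.8 316.2]
-55 [260.2 220.5] [297.5 313.3]
-60 [258.2 216.9] [291.5 310.1]
```

View pics/w5c.png

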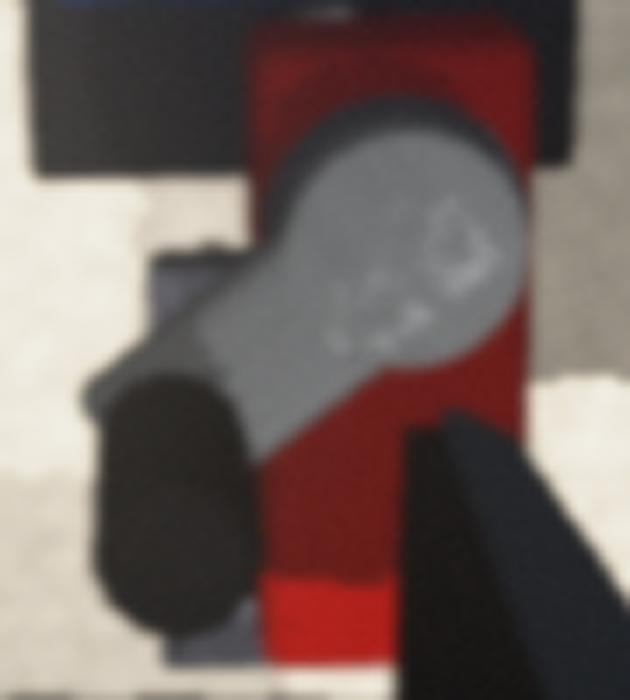

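Run:
```python
from h import *
p=np.load('w5.npy',allow_pickle=True).item()
crop('pics/w5.png','pics/w5d.png',215,0,350,180,4.4)
# button and band compare between scene0 and scene5
for n,i in (('scene',0),('scene',5)):
    im=cv2.cvtColor(cv2.imread(f'pics/{n}{i}.png'),cv2.COLOR_BGR2RGB)
    print(i,'band',blobs(im,(0,150,100),(6,255,255),(210,235,232,255)),'btn',blobs(im,(50,120,60),(75,255,255),(245,225,265,245),2))
```

```text
0 band [([221.2, 245.4], [219, 244, 6, 4, 12])] btn [([256.0, 235.5], [255, 235, 3, 2, 6])]
5 band [([221.2, 245.4], [219, 244, 6, 4, 12])] btn [([256.0, 235.5], [255, 235, 3, 2, 6])]
```

View pics/w5d.png

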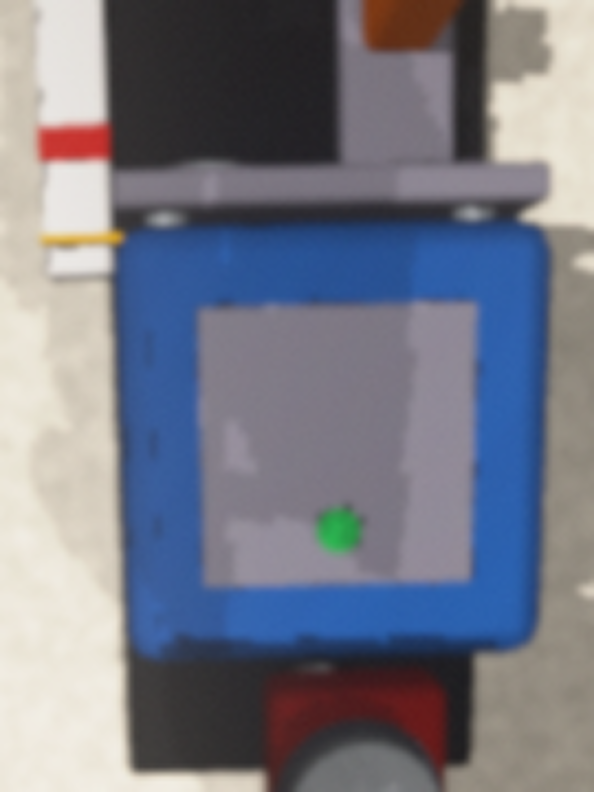

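The sharpener hasn't moved (band and button pixels are identical to the start), and the knob rests at about -41°, holding just at contact. I'll use the post to test the clamp: grip it, then push inward lightly and see whether the sharpener holds. First, move above the post.

drive_tool([
  [[-0.019,0.0034,-0.002],[0,0,0.002]],
  [[-0.019,0.0034,-0.002],[0,0,0.002]],
  [[-0.019,0.0034,-0.002],[0,0,0.002]],
  [[-0.019,0.0034,-0.002],[0,0,0.002]],
  [[-0.019,0.0034,-0.002],[0,0,0.002]],
  [[-0.019,0.0034,-0.008],[0,0,0.002]],
  [[-0.019,0.0034,-0.012],[0,0,0.002]],
  [[-0.019,0.0034,-0.015],[0,0,0.002]],
  [[-0.019,0.0034,-0.015],[0,0,0.002]],
  [[0,0,0],[0,0,0]],
])

```text
time_s: 21.2
ee_pos: [493.6, -43.9, 131.7]
ee_rot: [-179.4, -0.2, 96.8]
force: [-0.5, 0.3, -0.7]
gripper_width: 45.6
```

Run:
```python
from h import *
s=env.state(); print(s['time_s'],s['ee_pos'],s['ee_rot'])
p=env.camera_params('wrist'); f=env.grab_frame('wrist'); cv2.imwrite('pics/w6.png',f[:,:,::-1]); np.save('w6.npy',p,allow_pickle=True)
print(blobs(f,(5,170,120),(18,255,255),None,20)); print(proj(p,[500.5,-45,77]))
```

```text
21.2 [493.62183379 -43.86002799 131.74065212] [-1.79379828e+02 -1.55466656e-01  9.67796789e+01]
[([321.1, 72.1], [318, 62, 7, 20, 42]), ([254.1, 212.3], [245, 204, 19, 18, 329])]
[253.97834924 213.84742508]
```

View pics/w6.png

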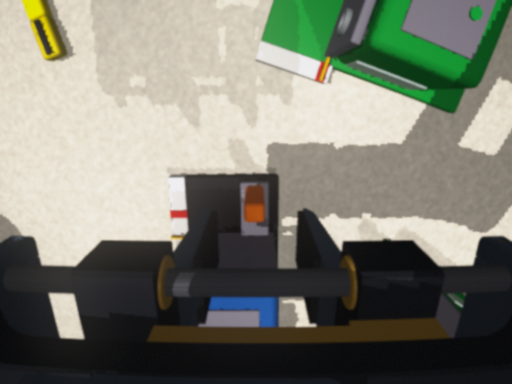

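The post is where predicted at (254,213), between the fingers. Now I descend.

drive_tool([
  [[0.0035,-0.0004,-0.008],[0,0,0]],
  [[0.003,-0.0004,-0.012],[0,0,0]],
  [[0,0,-0.013],[0,0,0]],
  [[0,0,-0.013],[0,0,0]],
  [[0,0,-0.013],[0,0,0]],
  [[0,0,-0.013],[0,0,0]],
  [[0,0,-0.01],[0,0,0]],
  [[0,0,-0.008],[0,0,0]],
  [[0,0,-0.004],[0,0,0]],
  [[0,0,0],[0,0,0]],
])

```text
time_s: 22.08
ee_pos: [507.0, -45.6, 40.2]
ee_rot: [-179.9, -0.0, 96.8]
force: [-0.4, -0.8, 0.1]
gripper_width: 45.7
```

Run:
```python
from h import *
s=env.state(); print(s['time_s'],s['ee_pos'],s['ee_rot'],s['force'])
p=env.camera_params('wrist'); f=env.grab_frame('wrist'); cv2.imwrite('pics/w7.png',f[:,:,::-1]); np.save('w7.npy',p,allow_pickle=True)
```

```text
22.0833 [506.99960002 -45.59823253  40.23458869] [-1.79947870e+02 -1.71925670e-02  9.67707721e+01] [-0.44492635 -0.82020823  0.07342835]
```

View pics/w7.png

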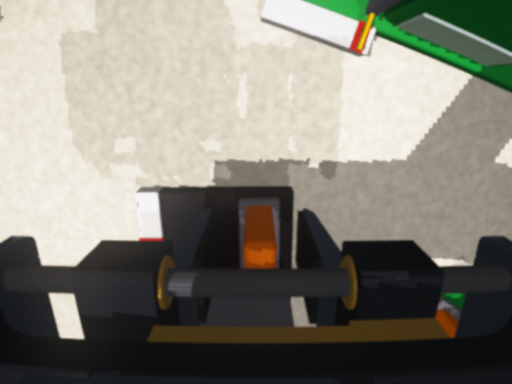

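TCP x is 507, so I'll shift 6 mm forward to center on the post, then close.

drive_tool([
  [[-0.003,0.0003,0],[0,0,0]],
  [[-0.003,0.0003,0],[0,0,0]],
  [[0,0,0],[0,0,0]],
  [[0,0,0],[0,0,0]],
  [[0,0,0],[0,0,0]],
  [[0,0,0],[0,0,0]],
  [[0,0,0],[0,0,0]],
  [[0,0,0],[0,0,0]],
  [[0,0,0],[0,0,0]],
  [[0,0,0],[0,0,0]],
])

```text
time_s: 22.97
ee_pos: [500.8, -45.0, 41.0]
ee_rot: [-180.0, -0.0, 96.8]
force: [-0.9, 0.1, -0.3]
gripper_width: 45.5
```

drive_tool([
  [[0,0,0],[0,0,0]],
  [[0,0,0],[0,0,0]],
  [[0,0,0],[0,0,0]],
  [[0,0,0],[0,0,0]],
  [[0,0,0],[0,0,0]],
  [[0,0,0],[0,0,0]],
  [[0,0,0],[0,0,0]],
  [[0,0,0],[0,0,0]],
  [[0,0,0],[0,0,0]],
  [[0,0,0],[0,0,0]],
], claw=0.05, force=40)

```text
time_s: 23.8
ee_pos: [500.8, -45.0, 41.0]
ee_rot: [180.0, 0.0, 96.8]
force: [-0.4, 0.5, -1.0]
gripper_width: 15.8
```

```bash
cat > st3.py <<'E'
from h import *
import sys
s=env.state(); print(s['time_s'],s['ee_pos'].round(1),s['ee_rot'].round(1),s['force'].round(1),s['gripper_width'])
n=sys.argv[1]
f=env.grab_frame('wrist'); cv2.imwrite(f'pics/wa{n}.png',f[:,:,::-1])
f=env.grab_frame('scene'); cv2.imwrite(f'pics/sa{n}.png',f[:,:,::-1])
crop(f'pics/sa{n}.png',f'pics/sac{n}.png',200,215,290,305,6)
print('band',blobs(f,(0,150,100),(6,255,255),(210,235,232,255)),'btn',blobs(f,(50,120,60),(75,255,255),(245,225,265,245),2),'ptr',blobs(f,(18,120,90),(32,255,255),(205,225,240,260),1))
E
python3 st3.py 1
```

```text
23.8 [500.8 -45.   41. ] [180.    0.   96.8] [-0.4  0.5 -1. ] 15.789502408272298
band [([221.2, 245.4], [219, 244, 6, 4, 12])] btn [([256.0, 235.5], [255, 235, 3, 2, 6])] ptr [([226.4, 248.9], [223, 247, 7, 5, 13])]
```

View pics/sac1.png

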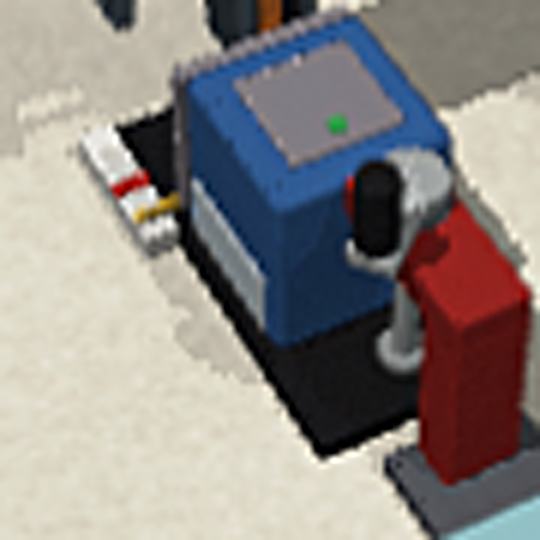

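Firm grip at 15.8 mm with no strain. Now a push test of 3 mm inward against the housing.

drive_tool([
  [[0.001,0.0001,0],[0,0,0]],
  [[0.001,0.0001,0],[0,0,0]],
  [[0.001,0.0001,0],[0,0,0]],
  [[0,0,0],[0,0,0]],
  [[0,0,0],[0,0,0]],
  [[0,0,0],[0,0,0]],
  [[0,0,0],[0,0,0]],
  [[0,0,0],[0,0,0]],
  [[0,0,0],[0,0,0]],
  [[0,0,0],[0,0,0]],
])

```text
time_s: 24.73
ee_pos: [500.8, -45.0, 41.0]
ee_rot: [-179.7, -0.0, 96.8]
force: [-8.4, -3.0, 7.8]
gripper_width: 15.9
```

```bash
python3 st3.py 2
```

```text
24.7333 [500.8 -45.   41. ] [-179.7   -0.    96.8] [-8.4 -3.   7.8] 15.925763008060777
band [([221.2, 245.4], [219, 244, 6, 4, 12])] btn [([256.0, 235.5], [255, 235, 3, 2, 6])] ptr [([226.4, 248.9], [223, 247, 7, 5, 13])]
```

drive_tool([
  [[0.001,0.0001,0],[0,0,0]],
  [[0.001,0.0001,0],[0,0,0]],
  [[0.001,0.0001,0],[0,0,0]],
  [[0,0,0],[0,0,0]],
  [[0,0,0],[0,0,0]],
  [[0,0,0],[0,0,0]],
  [[0,0,0],[0,0,0]],
  [[0,0,0],[0,0,0]],
  [[0,0,0],[0,0,0]],
  [[0,0,0],[0,0,0]],
])

```text
time_s: 25.67
ee_pos: [500.9, -44.9, 40.9]
ee_rot: [-179.3, -0.0, 96.8]
force: [-13.5, -4.4, 12.4]
gripper_width: 16.0
```

```bash
python3 st3.py 3
```

```text
25.6667 [500.9 -44.9  40.9] [-179.3   -0.    96.8] [-13.5  -4.4  12.4] 16.019365692938422
band [([221.2, 245.4], [219, 244, 6, 4, 12])] btn [([256.0, 235.5], [255, 235, 3, 2, 6])] ptr [([226.2, 249.1], [223, 247, 7, 5, 12])]
```

drive_tool([
  [[0.001,0.0001,0.0015],[0,0,0]],
  [[0.001,0.0001,0.0015],[0,0,0]],
  [[0.001,0.0001,0.001],[0,0,0]],
  [[0,0,0],[0,0,0]],
  [[0,0,0],[0,0,0]],
  [[0,0,0],[0,0,0]],
  [[0,0,0],[0,0,0]],
  [[0,0,0],[0,0,0]],
  [[0,0,0],[0,0,0]],
  [[0,0,0],[0,0,0]],
])

```text
time_s: 26.6
ee_pos: [501.2, -44.2, 42.1]
ee_rot: [-178.9, -0.1, 96.8]
force: [-12.6, -3.6, -2.9]
gripper_width: 15.5
```

```bash
python3 st3.py 4
```

```text
26.6 [501.2 -44.2  42.1] [-1.789e+02 -1.000e-01  9.680e+01] [-12.6  -3.6  -2.9] 15.47940923427314
band [([221.5, 244.7], [219, 243, 6, 4, 11])] btn [([256.0, 235.5], [255, 235, 3, 2, 6])] ptr [([226.3, 248.8], [223, 247, 7, 5, 13])]
```

Run:
```python
from h import *
a,b,c=[cv2.cvtColor(cv2.imread(f'pics/sa{i}.png'),cv2.COLOR_BGR2GRAY).astype(np.float32) for i in (1,3,4)]
for (x0,y0,x1,y1) in [(208,232,232,262),(238,240,266,292),(240,220,275,250),(272,285,296,300)]:
    w=cv2.createHanningWindow((x1-x0,y1-y0),cv2.CV_32F)
    for q in (b,c): print((x0,y0),cv2.phaseCorrelate(a[y0:y1,x0:x1],q[y0:y1,x0:x1],w), np.abs(a-q)[y0:y1,x0:x1].max())
```

```text
(208, 232) ((-0.018685697070372598, -0.04829450890602871), 1.0261004101898936) 18.971352
(208, 232) ((0.2845008315075699, -0.025155506539066508), 0.8000218934482999) 133.69946
(238, 240) ((0.07185594104327286, 0.005509245179759148), 1.0178021922523592) 6.0
(238, 240) ((0.2809648315073172, -0.10348494926354235), 0.9080001218819324) 112.0
(240, 220) ((0.003458212988732612, -0.002817300683748414), 0.9998410297764673) 87.0
(240, 220) ((0.48117508005377374, 0.03316835720557876), 1.1091591870343243) 117.0
(272, 285) ((-0.005306733815022113, 0.4004962873551188), 1.009998596045706) 2.340025
(272, 285) ((0.41305900249148486, 0.8491345744516217), 0.5546024130450354) 33.92311
```

The 13 N push had a 3.6 N sideways part that yawed the sharpener slightly about the foot (about 0.7 mm at the front), so it says little about the clamp. I'll cancel the sideways part and push straight at the foot.

drive_tool([
  [[0,-0.001,0],[0,0,0]],
  [[0.001,-0.0008,0],[0,0,0]],
  [[0.001,0,0],[0,0,0]],
  [[0.001,0,0],[0,0,0]],
  [[0.001,0,0],[0,0,0]],
  [[0,0,0],[0,0,0]],
  [[0,0,0],[0,0,0]],
  [[0,0,0],[0,0,0]],
  [[0,0,0],[0,0,0]],
  [[0,0,0],[0,0,0]],
])

```text
time_s: 27.53
ee_pos: [501.2, -44.5, 41.6]
ee_rot: [-178.5, -0.3, 96.8]
force: [-19.5, 2.0, 2.9]
gripper_width: 16.0
```

```bash
python3 st3.py 5
python3 - <<'E'
from h import *
a,b,c=[cv2.cvtColor(cv2.imread(f'pics/sa{i}.png'),cv2.COLOR_BGR2GRAY).astype(np.float32) for i in (1,4,5)]
for (x0,y0,x1,y1) in [(208,232,232,262),(238,240,262,285),(242,222,266,246)]:
    w=cv2.createHanningWindow((x1-x0,y1-y0),cv2.CV_32F)
    for q in (b,c): print((x0,y0),np.round(cv2.phaseCorrelate(a[y0:y1,x0:x1],q[y0:y1,x0:x1],w)[0],2))
E
```

```text
27.5333 [501.2 -44.5  41.6] [-178.5   -0.3   96.8] [-19.5   2.    2.9] 16.019803319180344
band [([221.3, 245.0], [219, 244, 6, 3, 11])] btn [([256.0, 235.5], [255, 235, 3, 2, 6])] ptr [([226.4, 248.8], [223, 247, 7, 5, 12])]
(208, 232) [0.4  0.05]
(208, 232) [ 0.08 -0.68]
(238, 240) [0.27 0.51]
(238, 240) [-0.15  0.61]
(242, 222) [ 0.02 -0.05]
(242, 222) [-0.24  1.34]
```

It holds 19.5 N without moving. One more step to be sure.

drive_tool([
  [[0.001,0,0],[0,0,0]],
  [[0.001,0,0],[0,0,0]],
  [[0.001,0,0],[0,0,0]],
  [[0.001,0,0],[0,0,0]],
  [[0,0,0],[0,0,0]],
  [[0,0,0],[0,0,0]],
  [[0,0,0],[0,0,0]],
  [[0,0,0],[0,0,0]],
  [[0,0,0],[0,0,0]],
  [[0,0,0],[0,0,0]],
])

```text
time_s: 28.47
ee_pos: [502.6, -44.3, 41.3]
ee_rot: [-178.2, -0.4, 96.8]
force: [-24.3, 1.9, 3.9]
gripper_width: 15.8
```

```bash
python3 st3.py 6
```

```text
28.4667 [502.6 -44.3  41.3] [-178.2   -0.4   96.8] [-24.3   1.9   3.9] 15.828143913379796
band [([221.8, 245.5], [219, 244, 7, 4, 13])] btn [([256.0, 235.5], [255, 235, 3, 2, 6])] ptr [([226.6, 249.2], [223, 247, 7, 5, 12])]
```

It started to creep only at about 24 N, far above the 4 to 6 N the carriage spring gives. The clamp is holding, so now I pull the carriage out.

drive_tool([
  [[-0.006,0,-0.001],[0,0,0]],
  [[-0.006,0.0001,-0.001],[0,0,0]],
  [[-0.005,0,-0.001],[0,0,0]],
  [[-0.004,-0.0004,-0.001],[0,0,0]],
  [[-0.004,-0.0004,0],[0,0,0]],
  [[-0.003,-0.0004,0],[0,0,0]],
  [[-0.003,-0.0004,0],[0,0,0]],
  [[-0.003,-0.0003,0],[0,0,0]],
  [[0,0,0],[0,0,0]],
  [[0,0,0],[0,0,0]],
])

```text
time_s: 29.4
ee_pos: [485.9, -47.4, 41.1]
ee_rot: [179.8, -0.0, 96.8]
force: [4.6, 2.8, -9.1]
gripper_width: 15.7
```

```bash
python3 st3.py 7
```

```text
29.4 [485.9 -47.4  41.1] [179.8  -0.   96.8] [ 4.6  2.8 -9.1] 15.66081658757859
band [] btn [([256.0, 235.5], [255, 235, 3, 2, 6])] ptr [([224.4, 244.4], [222, 243, 5, 4, 9]), ([220.0, 246.5], [220, 246, 1, 2, 2])]
```

View pics/sac7.png

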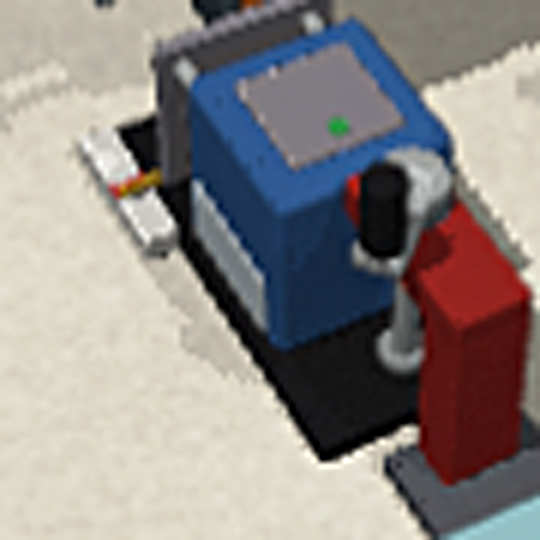

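View pics/wa7.png

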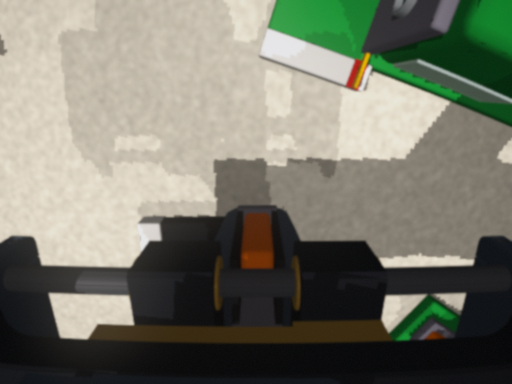

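The carriage is out about 15 mm and the sharpener hasn't moved. About 7 mm remain; I'll also relax the vertical and side strain.

drive_tool([
  [[-0.002,0.0002,-0.001],[0,0,0]],
  [[-0.002,0.0002,-0.001],[0,0,0]],
  [[-0.002,0,0],[0,0,0]],
  [[-0.001,0,0],[0,0,0]],
  [[0,0,0],[0,0,0]],
  [[0,0,0],[0,0,0]],
  [[0,0,0],[0,0,0]],
  [[0,0,0],[0,0,0]],
  [[0,0,0],[0,0,0]],
  [[0,0,0],[0,0,0]],
])

```text
time_s: 30.33
ee_pos: [481.8, -47.9, 40.9]
ee_rot: [179.4, 0.1, 96.8]
force: [5.1, 0.0, 0.5]
gripper_width: 15.9
```

```bash
python3 st3.py 8
python3 - <<'E'
from h import *
crop('pics/sa8.png','pics/s8z.png',208,228,242,262,16)
a,c=[cv2.cvtColor(cv2.imread(f'pics/sa{i}.png'),cv2.COLOR_BGR2GRAY).astype(np.float32) for i in (1,8)]
for (x0,y0,x1,y1) in [(238,240,262,285),(242,222,266,246)]:
    w=cv2.createHanningWindow((x1-x0,y1-y0),cv2.CV_32F); print(cv2.phaseCorrelate(a[y0:y1,x0:x1],c[y0:y1,x0:x1],w))
t=env.grab_frame('top'); cv2.imwrite('pics/ta8.png',t[:,:,::-1]); crop('pics/ta8.png','pics/t8z.png',260,150,320,210,10)
E
```

```text
30.3333 [481.8 -47.9  40.9] [1.794e+02 1.000e-01 9.680e+01] [5.1 0.  0.5] 15.892796112140246
band [] btn [([256.0, 235.5], [255, 235, 3, 2, 6])] ptr [([222.9, 243.5], [219, 242, 8, 4, 11])]
((0.1877650213734121, 0.9079116657517687), 0.9636042215206005)
((-0.13370106628174128, 0.20475561534487596), 1.030654822786649)
```

View pics/s8z.png

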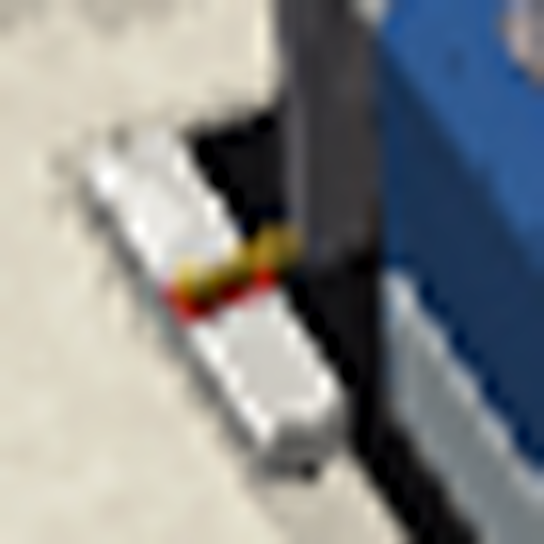

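View pics/t8z.png

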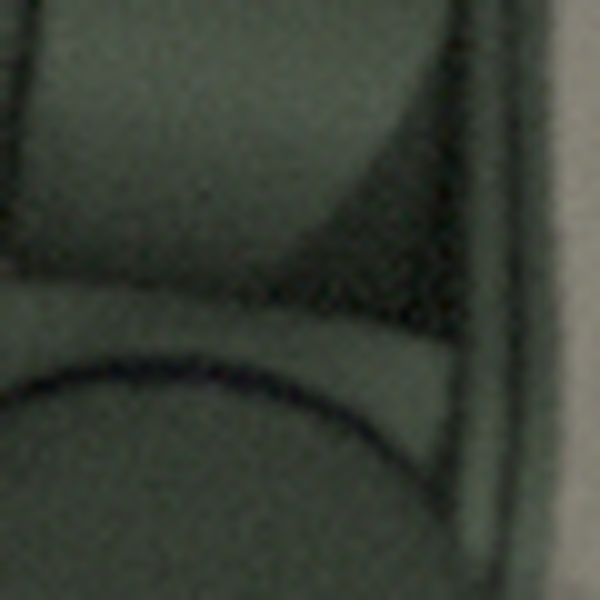

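Run:
```python
from h import *
ps=env.camera_params('scene')
crop('pics/sa1.png','pics/s1z.png',208,228,242,262,16)
u=np.array([.993,.118])
Z=lambda x,y:((x+.5)/16-.5+208,(y+.5)/16-.5+228)
# pointer expected at band centre (z=20), band pts z=14
bc=np.array([532.8,-115.5]) 
for d in (-4,-2,0,2,4):
    X=bc-u*d; q=proj(ps,[X[0],X[1]+4*0,20]); print(d,((q-[208,228]+.5)*16).round(1))
q=proj(ps,[*bc,14]);print('band',((q-[208,228]+.5)*16).round(1))
for n,q in (('now',Z(182,288)),('mid',Z(238,262))): print(n,plane(ps,q,20).round(1),plane(ps,q,20)[:2]@u)
print('bandvis',(bc@u))
```

```text
-4 [223.8 283.1]
-2 [218.4 274.6]
0 [213.  266.2]
2 [207.6 257.8]
4 [202.2 249.4]
band [214.7 291.5]
now [ 535.5 -121.4   20. ] 517.4233113630125
mid [ 533.5 -111.5   20. ] 516.6202736219798
bandvis 515.4413999999999
```

View pics/s1z.png

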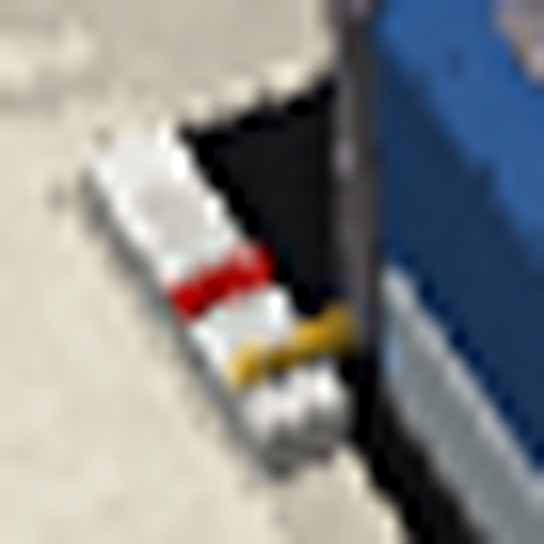

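Run:
```python
from h import *
ps=env.camera_params('scene');w=np.load('w5.npy',allow_pickle=True).item();w1=np.load('w1.npy',allow_pickle=True).item()
u=np.array([.993,.118])
Z=lambda x,y:((x+.5)/16-.5+208,(y+.5)/16-.5+228)
f=lambda p,q,z:round(float(plane(p,q,z)[:2]@u),1)
print('scene band',[f(ps,Z(*q),14) for q in ((180,300),(222,280),(264,258))])
print('ptr0',[f(ps,Z(*q),20) for q in ((240,370),(290,346),(340,322))])
print('ptr now',[f(ps,Z(*q),20) for q in ((185,289),(238,264),(290,240))])
W5=lambda x,y:((x+.5)/4.4-.5+215,(y+.5)/4.4-.5)
print('w5 band',f(w,W5(75,142),14),'ptr',f(w,W5(82,238),20))
W=lambda x,y:((x+.5)/4-.5+210,(y+.5)/4-.5+65)
print('w1 band',f(w1,W(69,162),14),'ptr',f(w1,W(72,224),20))
```

```text
scene band [514.6, 513.9, 512.8]
ptr0 [537.0, 536.2, 535.4]
ptr now [517.8, 517.0, 516.3]
w5 band 515.5 ptr 537.6
w1 band 515.7 ptr 537.9
```

Two views put the needed travel at 22.2 mm. The travel so far is 19.2 mm by pointer and by TCP, so 3 mm more.

drive_tool([
  [[-0.001,-0.0001,0],[0,0,0]],
  [[-0.001,-0.0001,0],[0,0,0]],
  [[-0.001,-0.0001,0],[0,0,0]],
  [[-0.0005,0,0],[0,0,0]],
  [[0,0,0],[0,0,0]],
  [[0,0,0],[0,0,0]],
  [[0,0,0],[0,0,0]],
  [[0,0,0],[0,0,0]],
  [[0,0,0],[0,0,0]],
  [[0,0,0],[0,0,0]],
])

```text
time_s: 31.32
ee_pos: [478.5, -48.3, 40.9]
ee_rot: [179.4, 0.1, 96.8]
force: [6.3, -0.2, -0.4]
gripper_width: 15.6
```

```bash
python3 st3.py 9; python3 -c "
from h import *
crop('pics/sa9.png','pics/s9z.png',208,228,242,262,16)"
```

```text
31.3167 [478.5 -48.3  40.9] [1.794e+02 1.000e-01 9.680e+01] [ 6.3 -0.2 -0.4] 15.63685390741278
band [([220.4, 246.0], [219, 245, 4, 3, 7])] btn [([256.0, 235.5], [255, 235, 3, 2, 6])] ptr [([221.8, 243.2], [218, 241, 8, 5, 12])]
```

View pics/s9z.png

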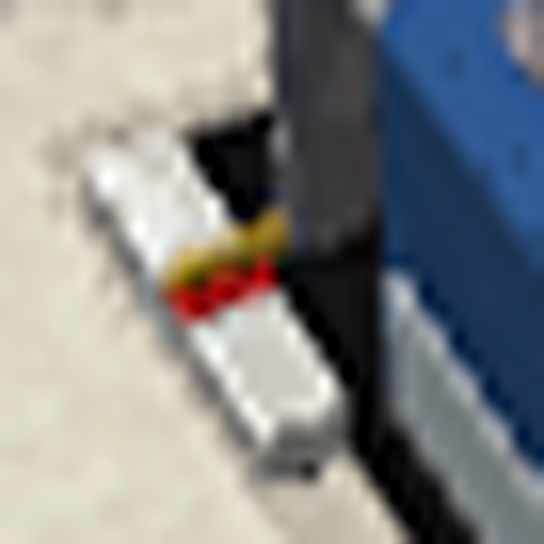

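View pics/sac9.png

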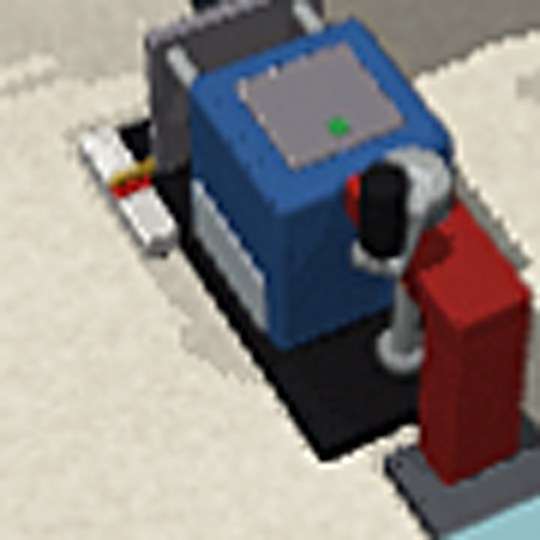

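The pull force is 6.3 N, which the spring law predicts for 22.5 mm of travel. The pointer stands over the band once its 6 mm height above the strip is allowed for. The sharpener and knob haven't moved since the last view, so I'm handing in.

Run:
```python
from h import *
s=env.state(); print(s['time_s'],s['ee_pos'],s['force'],s['gripper_width'],np.abs(s['qvel']).max())
print(env.job_done())
```

```text
31.4167 [478.495363   -48.26956331  40.88306265] [ 6.25637694 -0.5859122   0.33397276] 15.875061812121315 0.08168504303119226
the job is handed in; nothing more can be done
None
```

I turned the crank until the foot was on the sharpener's rear plate, then pulled the carriage out to the red band. I handed in at 31.4 s, still holding the carriage. The clamp's holding force is the one thing I could not confirm directly.

**Last checks that agreed**
- **Pull:** carriage travel was 22.5 mm by the gripper's position. Two camera views put the need at 22.1 to 22.4 mm. The measured 6.3 N matches the spring law for that travel.
- **Pointer:** it stands within about 1 mm of the band's centre, judged from one camera view.
- **Grip:** the fingers read 15.6 to 15.9 mm on the 16 mm post.
- **Movement:** the sharpener had shifted about 1 to 1.5 mm at most, and that came from my push test.
- **Bystanders:** I saw no contact with them, but did not measure them again at the end.

**What disagreed with the task text**
- **The crank did not stay where left.** I turned it about 9.0 rad, to about 11.3 rad if contact is at 8.7. When I loosened the grip it sprang back to about the contact angle, 6.4 rad from the start. The resistance grew by about 12 N per rad at the knob, not "hardly stiffer". A second, gentler setting also settled there, with the knob at about -41°, so the crank ended at about 8.8 rad rather than 11 to 12.
- **The foot force is inferred, not measured.** I pushed the sharpener inward by its post, straight at the foot. It held at 19.5 N, and the gripper only crept 1.4 mm at about 24 N. That suggests a foot force above 8 N for ordinary friction values, but does not prove it.

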